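Set the pour-over dripper to its height ring and lock the cam lever

TASK

Get the pour-over stand ready for the tall beaker: the dripper has just been rinsed hot, so tip its lid up by the tab with the far edge still resting on the rim, to let the drops run back, then lift the lid off and lay it flat on the saucer. Then take the carriage by the upright knob of its open cam lever, raise it until the top of its collar meets the rubber ring on the post without pushing the ring along, and, holding it there, swing the lever fully closed so that the cam grips the post. Finish still holding the knob, so that the clamp can be tried; never let the carriage drop, and leave the other things where they stand.

Things in the scene. Friction and masses are not known exactly. Their poses are not given: they have to be found in the camera images.
- stand: pour-over stand, fixed to the counter: dark base plate 136 x 215 x 10 mm with a round drip grate, and an upright steel post 16 mm thick, 279 mm high with its black cap. Origin: on the post's axis at counter height; z up; +y points from the post to the dripper, -x is its front. It is placed with its front roughly towards the robot, turned up to about 17 degrees
- carriage: aluminium carriage, about 0.5 kg, that slides freely up and down the post (only a light drag; left alone with the lever open it slides down to a stop collar on the post, where it starts). A collar 38 mm in diameter and 45 mm high round the post carries, at 98 mm to its +y side, a white cone dripper 118 mm wide at the rim. Origin: on the post's axis at the collar's underside, 95 mm above the counter at the start; axes as the stand's. It can rise about 130 mm
- collar_top (a point): centre of the collar's flat top face (on the post's axis, 45 mm above the carriage's origin); it must be brought up to ring_mark
- ring_mark (a point): centre of the underside of the black rubber height ring (27 mm in diameter, 5 mm high) on the post, 80 to 110 mm above collar_top at the start; the ring stays where it is by friction (3 N) and is pushed up along the post if the collar is driven against it
- dripper_rim (a point): centre of the dripper's open rim, 181 mm above the counter at the start; rim 118 mm outside, wall 4 mm; the rim is level
- lid: loose round steel lid, 121 mm in diameter, about 110 g. Its flange lies on the dripper's rim and a shallow plug, 92 mm in diameter and 5 mm deep, sits inside with about 5 mm play all round. Origin: centre of the plug's underside; z up; the underside of the flange is at z = 5 mm, its top at 8 to 11 mm. On its -x side stands the tab; at the start that side looks roughly towards the robot
- lid_tab (a point): middle of the lid's tab, an upright fin standing on the lid: 32 mm long along the lid's x (radially), 8 mm thick along the lid's y, from z = 10 to 37 mm; this point is 38 mm from the lid's centre at z = 26 mm. Pinch the fin across its 8 mm
- lid_heel (a point): point on the lower edge of the lid's flange opposite the tab (60.5 mm from the centre, z = 5 mm in the lid's frame): the far edge about which the lid tips while resting on the rim
- saucer: loose white saucer, 135 mm in diameter, 15 mm high, with a shallow well; origin: centre of its underside on the counter. The lid laid in it comes to rest with its origin about 8 mm above the counter
- cam_lever (a joint): angle of the cam lever: 0 = closed against its stop, lever pointing to the stand's front (-x); grows as it opens, anticlockwise seen from above, towards the stand's -y (1.57); starts at 1.0 to 1.4. It swings level and stays where left. Below about 0.65 rad the cam presses on the post: up to 10 N at the knob swings it, above that under 1 N. Closed, the cam holds over twice the carriage's weight
- cam_pivot (a point): axis of the lever's pivot on the carriage, 30 mm in front of the post's axis (stand's -x), 25 mm above the carriage's origin
- lever_knob (a point): middle of the lever's upright black knob, 72 mm from the pivot: a round pin 19 mm in diameter, 35 mm high, standing on the lever's end; this point is 20 mm above the lever arm's top face and 15 mm below the knob's top. The knob turns with the lever, so the lever may pivot in a grip round the knob. Nothing stands within 60 mm of it above the lever
- beaker_a: brushed steel beaker 64 mm wide, 148 mm high, bystander left of the stand; origin: centre of its underside
- beaker_b: second steel beaker 64 mm wide, 150 mm high, bystander; origin: centre of its underside
- honey: clear honey jar with white lid, 63 x 74 x 146 mm, bystander right of the stand; origin: centre of its underside
- creamer: round creamer tin with a dark lid, 55 mm wide, 82 mm high, bystander right of the stand; origin: centre of its underside

How it is judged:
By the outcome, as a careful person would: the job done as asked, in the order asked, and still so for the second after the job is handed in, while the arm keeps its last pose, push and grip.
It also fails if it takes over 61 s, if anything falls off the work surface, if the arm or the gripper's body presses on something with over 40 N, if the wrist force passes 120 N, or if a joint passes its speed limit or range.

ROBOT

A 6-joint arm with a two-finger parallel gripper is mounted at the origin on a cart in front of the work surface, level with it; the furniture and walls round the work are solid. World frame = base frame: x ahead of the robot, y to its left, z up, the work surface at z = 0. Lengths are in mm, angles in rad, forces in N, time in s.
With the tool pointing down it reaches from about 275 to 1000 mm from the base axis. Payload 8.4 kg.
Tool frame: the origin (TCP) lies between the finger pads; the fingertips stand 8 mm ahead of it and the grasp point (between the pads) lies 11 mm behind it (tcp_to_tips is the distance from the TCP to the fingertips, in mm); z points along the fingers, y is the line along which they close (so a half turn about z gives the same grasp; the last joint's range is limited). The gripper opens to 85 mm and grips with 20 to 120 N. Pads are 22 mm wide; open, the fingers measure 114 mm over their backs; the gripper's body (76 mm by 85 mm) begins 54 mm behind the grasp point. The pads swing forward as they close: fully open they stand 13 mm farther back than shut.
Start: joints at [1.342, 0.353, 1.633, -0, 1.155, -0.002], TCP at [140.536, 608.997, 212.181] pointing down, gripper open.
Joint ranges: [-2.63, 2.63], [-0.92, 2.1], [0.06, 2.66], [-1.3, 4.44], [0, 2.69], [-3.02, 3.02]. Speed limits (rad/s): [2.22, 2.22, 2.79, 3.14, 3.14, 3.14].

INTERFACE

Orientations are given as [roll, pitch, yaw] about the fixed x, y, z axes, in that order (R = Rz(yaw) Ry(pitch) Rx(roll)).
In Python, from rig import * gives the robot as it stands.
- The arm moves only by the tool step_arm, never from a script. Its argument "motion" is a list of rows, each an object with "claw": the finger opening in mm, from 0 to 85.4; "delta_pos": the shift along the tool's x, y, z in mm, a list of three; "turn": the turn about the tool's z in rad. In form: [{"claw": claw, "delta_pos": [dx, dy, dz], "turn": turn}, ...]. A call has 1 to 8 rows; each row shifts and turns the commanded pose from where the row before left it, along the tool's axes as they then stand; what a row does not reach is not made up. A row lasts 1/12 s, in which the tool goes at most 41.7 mm and 7.16 degrees, less where a joint would pass 70% of its speed; a pose out of reach is approached as far as the arm can. A call is refused whole if a number of a shift passes 41.7 or a number of a turn 0.125, either way. A call with a gripper value outside its range is refused whole. The fingers move at their own pace and stop on an object; "force" is the grip in N (left out, the last holds). Time passes only in rows, so rows that do not move let the fingers close. It gives the time, the measured TCP pose, the force, the opening and the grip force at its end, in the units of the state.
- sense(): the state, without advancing time (a new reading comes with each control period).
- grab_frame(name): name is "side" or "top" or "wrist"; returns a dict with "img" (400x640x3 uint8, red, green, blue), "vertical_fov" (degrees; the focal length in pixels is half the picture's height over the tangent of half this angle, whatever the lens; pixels are square), "cx", "cy" (the principal point, pixels), "R" (3x3) and "t" (3): a world point X has camera coordinates R X + t. Camera axes: x right, y down, z forward; pixel columns grow to the right and rows downward; lengths in mm; the calibration is good to about 2 mm. A picture is of the moment at which its call begins. There is no depth.
- sign_off(): hands the job in; it is judged then, once.
The state is a dict: "clock": time; "qpos": joint angles; "qvel": joint speeds; "joint_efforts": joint torques, N m; "eef_pos": TCP position; "tcp_rot": TCP orientation; "contact_force": force on the tool from outside, world axes, zero at the start; "wrist_torque": the same for the moment, N m; "opening": opening from 0.0 (shut) to 1.0 (fully open); "grasp_force": force on a finger pad.
Only numpy, scipy, OpenCV 4.12 (cv2) and the standard library are available. Lean on these libraries where they do the work, as an engineer would, in place of code of your own. Each camera call takes 0.05 s, during which the arm holds its last target. There are 200 camera calls.

## Working session

There is one attempt and no reset: what is moved stays moved. The work goes in short steps, Python scripts to look and compute and a tool call to move; the robot and the scene stay as the last step left them, time stands still between calls to the robot, and variables do not carry over. Pictures are saved under pics/ and viewed, at most 10 in all, crops included, and the job is handed in when it is done.

Besides the shell and the picture viewer there is one more tool, called as name(argument=value, ...) on one line, values as JSON. step_arm: Moves the arm, as the interface text tells. Its arguments: {"type":"object","properties":{"motion":{"type":"array","items":{"type":"object","properties":{"claw":{"type":"number"},"delta_pos":{"type":"array","items":{"type":"number"}},"turn":{"type":"number"}}}},"force":{"type":"number"}},"required":["motion"]}

```bash
mkdir -p pics; ls
python3 - <<'E'
from rig import *
import cv2
s=sense();print({k:(v if not hasattr(v,'__len__') else [round(float(x),3) for x in v]) for k,v in s.items()})
for n in ("side","top","wrist"):
    f=grab_frame(n);cv2.imwrite(f"pics/{n}0.png",f["img"][:,:,::-1]);print(n,f["vertical_fov"],f["cx"],f["cy"],f["R"],f["t"])
E
```

```text
pics
{'clock': 0.0, 'qpos': [1.342, 0.354, 1.634, -0.0, 1.155, -0.002], 'qvel': [-0.0, -0.0, 0.0, 0.002, -0.001, 0.0], 'joint_efforts': [0.001, -60.527, -34.205, 0.0, 0.009, -0.0], 'eef_pos': [140.418, 608.497, 211.458], 'tcp_rot': [-3.14, 0.0, 2.915], 'contact_force': [0.366, 0.031, 0.405], 'wrist_torque': [-0.005, 0.052, -0.016], 'grasp_force': 0.0, 'opening': 0.997161469890886}
side 49.02031673307376 312.14155969690836 201.07271875856725 [[ 0.93290761 -0.36003207  0.00776573]
 [-0.13021355 -0.35735518 -0.92484686]
 [ 0.33574965  0.86178547 -0.38026042]] [-499.38107551  217.80735166 1110.69199276]
top 50.663390932449225 321.17401897027196 196.22845710022503 [[ 0.00206127 -0.99996439 -0.00818364]
 [-0.99384853 -0.00114236 -0.11074205]
 [ 0.11072876  0.00836157 -0.99381549]] [  34.30809113  549.03451979 1358.15612701]
wrist 64.90546199929896 312.33539148485585 200.1229105126733 [[ 2.24968873e-01  9.74365769e-01 -5.95484219e-04]
 [ 9.31113304e-01 -2.14802273e-01  2.94767702e-01]
 [ 2.87083648e-01 -6.68680211e-02 -9.55568756e-01]] [-623.61733029  -39.70952516  378.71084016]
```

View pics/top0.png

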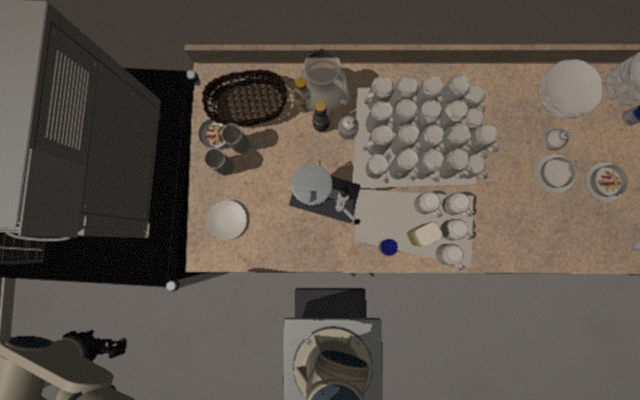

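View pics/side0.png

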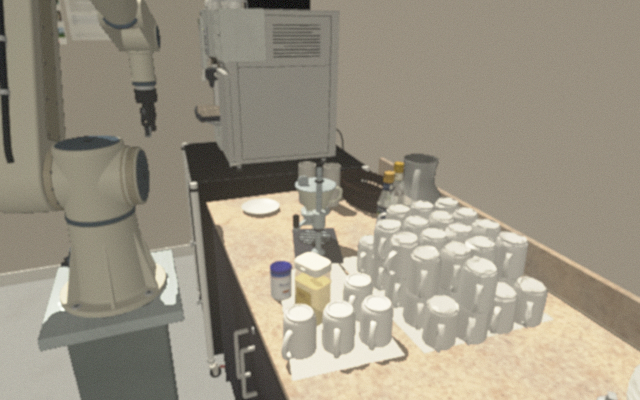

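The top view shows the stand at about (325,195), with the lid at (312,185), post and carriage near (345,202), knob near (357,221) and saucer at (227,220). I'll enlarge these.

Run:
```python
import cv2,numpy as np
t=cv2.imread("pics/top0.png")[150:250,200:380];s=cv2.imread("pics/side0.png")[145:275,230:370]
cv2.imwrite("pics/c1.png",cv2.resize(t,(792,440),interpolation=cv2.INTER_CUBIC))
cv2.imwrite("pics/c2.png",cv2.resize(s,(630,585),interpolation=cv2.INTER_CUBIC))
```

```text
(no output)
```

View pics/c1.png

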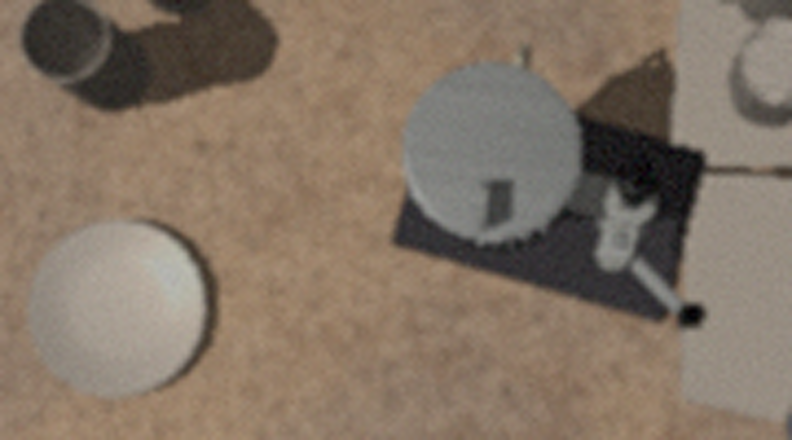

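View pics/c2.png

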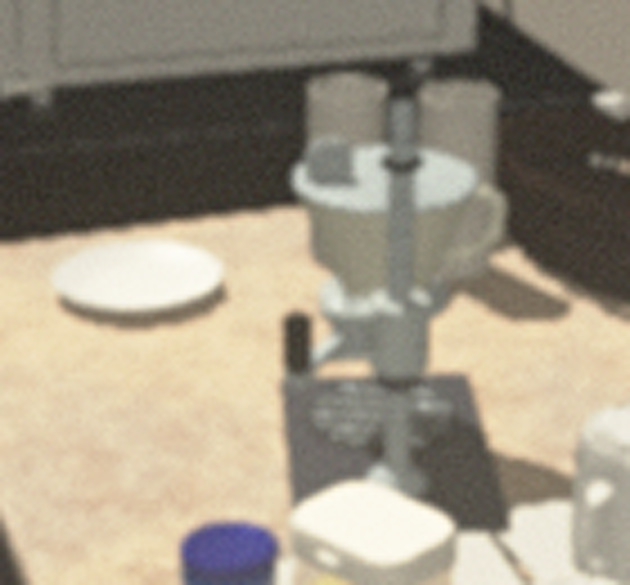

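```bash
cat > h.py <<'E'
import numpy as np
def cam(f,h=400):
    return dict(F=h/2/np.tan(np.radians(f["vertical_fov"])/2),c=np.array([f["cx"],f["cy"]]),R=np.array(f["R"]),t=np.array(f["t"]))
def ray(C,p):
    d=C["R"].T@np.r_[(np.array(p)-C["c"])/C["F"],1];return -C["R"].T@C["t"],d
def atz(C,p,z):
    o,d=ray(C,p);return o+d*(z-o[2])/d[2]
def tri(C1,p1,C2,p2):
    o1,d1=ray(C1,p1);o2,d2=ray(C2,p2)
    k=np.linalg.lstsq(np.c_[d1,-d2],o2-o1,rcond=None)[0]
    a,b=o1+k[0]*d1,o2+k[1]*d2;return (a+b)/2,np.linalg.norm(a-b)
def proj(C,X):
    v=C["R"]@np.array(X)+C["t"];return v[:2]/v[2]*C["F"]+C["c"]
def un(p,s,o): return (np.array(p)+.5)/s-.5+np.array(o)
E
python3 - <<'E'
from rig import *;from h import *
np.set_printoptions(precision=1,suppress=True)
T=cam(grab_frame("top"));S=cam(grab_frame("side"))
u=lambda x,y:un((x,y),4.4,(200,150));v=lambda x,y:un((x,y),4.5,(230,145))
print("cam",ray(T,(0,0))[0],ray(S,(0,0))[0])
print("lid",atz(T,u(493,151),186),"saucer",atz(T,u(120,308),15))
print("saucer side",atz(S,v(138,278),15),"lidside",atz(S,v(386,178),186))
print("knob",tri(T,u(691,314),S,v(297,318)))
print("cap",tri(T,u(637,186),S,v(403,98)),atz(T,u(637,186),279))
for z in(186,202,213):print("tab",atz(T,u(498,203),z))
print("tabtri",tri(T,u(498,203),S,v(330,160)))
for p in((707,155),(395,243),(665,322)):print("plate",atz(T,u(*p),10))
E
```

```text
cam [ 395.2   23.6 1410.8] [  121.3 -1059.1   627.7]
lid [567.9  61.8 186. ] saucer [472.5 347.3  15. ]
saucer side [470.9 346.1  15. ] lidside [567.   59.8 186. ]
knob (array([460.8, -71. , 158.1]), np.float64(0.7764309564707258))
cap (array([537.4, -31. , 270.7]), np.float64(6.780149153025794)) [533.2 -29.5 279. ]
tab [533.   58.3 186. ]
tab [531.2  57.9 202. ]
tab [530.   57.6 213. ]
tabtri (array([529.5,  58.3, 203.6]), np.float64(3.2609791908942753))
plate [589.7 -95.4  10. ]
plate [522.3 141.2  10. ]
plate [462.9 -62.8  10. ]
```

Estimates from the two views:

| Item | Position |
|---|---|
| Stand yaw | about -0.28 |
| Post | (539,-33) |
| Lid | (567.5,61) |
| Tab | (531,58) |
| Knob top | (461,-71,158), lever at about 1.03 rad |
| Saucer | (472,347) |

I'll move to a point above the tab.

step_arm(motion=[{"claw": 85,"delta_pos": [0,0,-40],"turn": -0.1133},{"claw": 85,"delta_pos": [0,0,-40],"turn": -0.1133},{"claw": 60,"delta_pos": [-19.5,-27.5,-5]},{"claw": 40,"delta_pos": [-19.5,-27.5,-5]},{"claw": 40,"delta_pos": [-19.5,-27.5,0]},{"claw": 40,"delta_pos": [-19.5,-27.5,0]},{"claw": 40,"delta_pos": [-19.5,-27.5,0]},{"claw": 40,"delta_pos": [-19.5,-27.5,0]}])

```text
schema error: expected keys claw, delta_pos, turn
```

step_arm(motion=[{"claw": 40,"delta_pos": [-19.5,-27.5,0]},{"claw": 40,"delta_pos": [-19.5,-27.5,0]},{"claw": 40,"delta_pos": [-19.5,-27.5,0]},{"claw": 40,"delta_pos": [-19.5,-27.5,0]},{"claw": 40,"delta_pos": [-19.5,-27.5,0]},{"claw": 40,"delta_pos": [-19.5,-27.5,0]},{"claw": 40,"delta_pos": [-19.5,-27.5,0]},{"claw": 40,"delta_pos": [-19.5,-27.5,0]}])

```text
schema error: expected keys claw, delta_pos, turn
```

step_arm(motion=[{"claw": 40,"delta_pos": [-19.5,-27.5,0]},{"claw": 40,"delta_pos": [-19.5,-27.5,0]},{"claw": 40,"delta_pos": [-19.5,-27.5,0]},{"claw": 40,"delta_pos": [-19.5,-27.5,0]},{"claw": 40,"delta_pos": [-19.5,-27.5,0]},{"claw": 40,"delta_pos": [-19.5,-27.5,0]},{"claw": 40,"delta_pos": [0,0,0]},{"claw": 40,"delta_pos": [0,0,0]}])

```text
schema error: expected keys claw, delta_pos, turn
```

Run:
```python
from rig import *;from h import *
import cv2,pickle
f=grab_frame("wrist");pickle.dump(f,open("w1.pkl","wb"))
cv2.imwrite("pics/w1.png",cv2.resize(f["img"][:,:,::-1],(800,500),interpolation=cv2.INTER_CUBIC))
s=sense();print(s["eef_pos"],s["tcp_rot"],s["clock"],s["opening"],s["contact_force"])
C=cam(f);print(ray(C,(320,200)))
for X in((531,58,202),(567,61,186),(461,-71,158)):print(proj(C,X)*1.25)
```

```text
[140.50331117 608.81714936 211.92006731] [-3.14109300e+00  1.16674303e-05  2.91479690e+00] 0.3 0.9991395913250264 [ 0.03499081 -0.43240122 -1.39611328]
(array([ 68.57664072, 624.55290499, 373.52295207]), array([ 0.29233239, -0.04248151, -0.9556836 ]))
[-136.45189908  840.27890382]
[-87.15899651 829.33386564]
[-244.8441935   736.61427108]
```

View pics/w1.png

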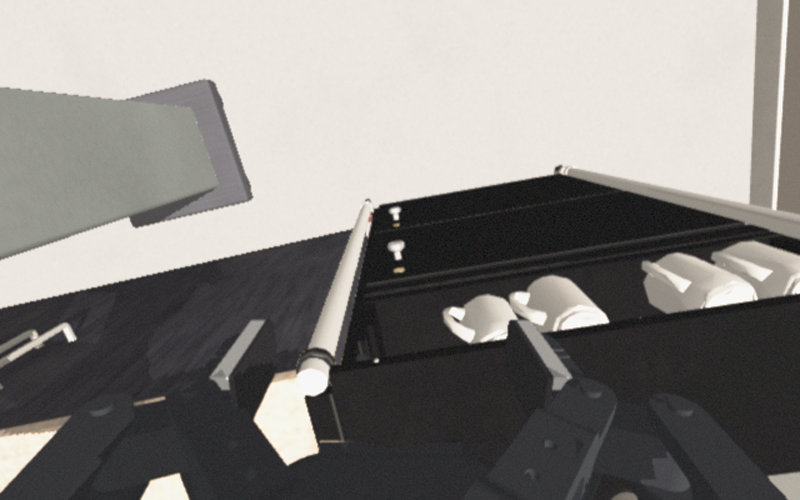

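The calls were refused because every row needs the turn key, so the wrist view only shows the start pose (counter edge, mugs and fingers). I'll repeat the move.

step_arm(motion=[{"claw": 85,"delta_pos": [0,0,-40],"turn": -0.1133},{"claw": 85,"delta_pos": [0,0,-40],"turn": -0.1133},{"claw": 60,"delta_pos": [-19.5,-27.5,-5],"turn": 0},{"claw": 40,"delta_pos": [-19.5,-27.5,-5],"turn": 0},{"claw": 40,"delta_pos": [-19.5,-27.5,0],"turn": 0},{"claw": 40,"delta_pos": [-19.5,-27.5,0],"turn": 0},{"claw": 40,"delta_pos": [-19.5,-27.5,0],"turn": 0},{"claw": 40,"delta_pos": [-19.5,-27.5,0],"turn": 0}])

```text
clock: 0.97
eef_pos: [258.1, 442.5, 302.3]
tcp_rot: [3.141, 0.0, -3.141]
contact_force: [0.5, 0.0, 0.5]
opening: 0.47
grasp_force: 0.0
```

step_arm(motion=[{"claw": 40,"delta_pos": [-19.5,-27.5,0],"turn": 0},{"claw": 40,"delta_pos": [-19.5,-27.5,0],"turn": 0},{"claw": 40,"delta_pos": [-19.5,-27.5,0],"turn": 0},{"claw": 40,"delta_pos": [-19.5,-27.5,0],"turn": 0},{"claw": 40,"delta_pos": [-19.5,-27.5,0],"turn": 0},{"claw": 40,"delta_pos": [-19.5,-27.5,0],"turn": 0},{"claw": 40,"delta_pos": [-19.5,-27.5,0],"turn": 0},{"claw": 40,"delta_pos": [-19.5,-27.5,0],"turn": 0}])

```text
clock: 1.63
eef_pos: [414.1, 222.4, 302.4]
tcp_rot: [3.141, 0.0, 3.141]
contact_force: [0.2, 0.3, -0.4]
opening: 0.467
grasp_force: 0.0
```

step_arm(motion=[{"claw": 40,"delta_pos": [-19.5,-27.5,0],"turn": 0},{"claw": 40,"delta_pos": [-19.5,-27.5,0],"turn": 0},{"claw": 40,"delta_pos": [-19.5,-27.5,0],"turn": 0},{"claw": 40,"delta_pos": [-19.5,-27.5,0],"turn": 0},{"claw": 40,"delta_pos": [-19.5,-27.5,0],"turn": 0},{"claw": 40,"delta_pos": [-19.5,-27.5,0],"turn": 0},{"claw": 40,"delta_pos": [0,0,0],"turn": 0},{"claw": 40,"delta_pos": [0,0,0],"turn": 0}])

```text
clock: 2.3
eef_pos: [530.9, 57.5, 301.9]
tcp_rot: [-3.142, -0.001, 3.139]
contact_force: [-0.6, -0.4, -0.1]
opening: 0.469
grasp_force: 0.0
```

Run:
```python
from rig import *;from h import *
import cv2,pickle
f=grab_frame("wrist");pickle.dump(f,open("w1.pkl","wb"))
cv2.imwrite("pics/w2.png",cv2.resize(f["img"][:,:,::-1],(800,500),interpolation=cv2.INTER_CUBIC))
s=sense();print(s["eef_pos"],s["tcp_rot"],s["clock"],s["opening"],s["contact_force"])
C=cam(f);print(ray(C,(320,200)))
for X in((531,58,202),(567,61,186),(461,-71,158)):print(proj(C,X)*1.25)
```

```text
[530.30690233  58.52118171 301.87721985] [ 3.14137092e+00 -8.52762454e-04  3.13976878e+00] 2.35 0.465626279220289 [0.09917481 0.29088126 0.5005494 ]
(array([457.18272368,  56.49504619, 463.59408782]), array([ 0.29412657,  0.02411246, -0.95577309]))
[392.6679983  240.77993218]
[396.57079876 280.80535002]
[219.19937183 134.95890282]
```

View pics/w2.png

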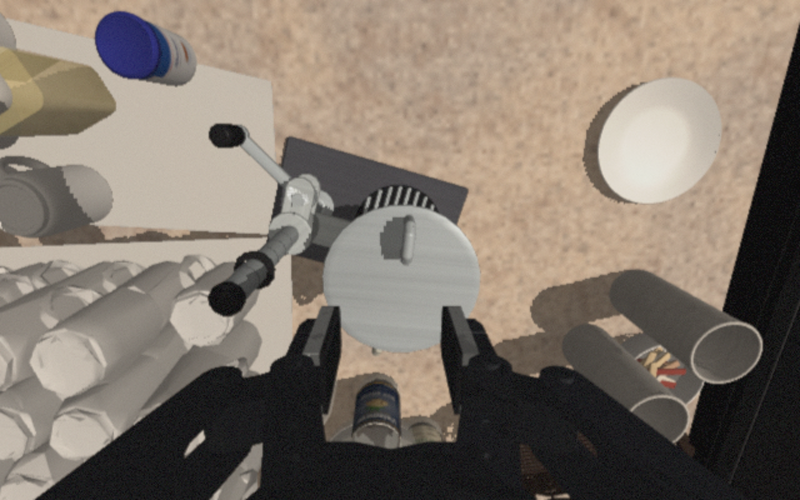

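The wrist view shows the lid disc centred at about (402,280) and the fin as a light bar at column 408, rows 217–262. The dark patch at (390,238) is the fin's shadow, which I had taken for the fin from above. The knob is at (228,135), the ring at (255,268) and the post cap at (227,297). I'll recompute.

Run:
```python
from rig import *;from h import *
import pickle
np.set_printoptions(precision=1,suppress=True)
W=cam(pickle.load(open("w1.pkl","rb")));S=cam(grab_frame("side"));T=cam(grab_frame("top"))
w=lambda x,y:un((x,y),1.25,(0,0));v=lambda x,y:un((x,y),4.5,(230,145))
print("lid",atz(W,w(401.5,279.5),186))
print("fin ends top z213",atz(W,w(409,217),213),atz(W,w(408,262),213),"base",atz(W,w(409,217),187))
lid=np.array([567.5,61.5])
for p in(0,.1,.2,-.1,-.2,-.28):
  d=np.array([np.cos(p),np.sin(p)]);
  print(p,[proj(W,np.r_[lid-r*d,z])*1.25+[-.1,-.1] for r,z in((54,213),(22,213),(54,187))])
print("knob top W/S",tri(W,w(217,136),S,v(297,318)),"cap",tri(W,w(227,298),S,v(403,70)),atz(W,w(227,298),279))
print("ring",tri(W,w(255,267),S,v(402,163)))
print("saucer",atz(W,w(659,141),15))
```

```text
lid [565.9  64.6 186. ]
fin ends top z213 [511.8  68.5 213. ] [542.7  68.2 213. ] base [517.5  69.7 187. ]
0 [array([398. , 219.4]), array([397.9, 265.8]), array([397.3, 211.4])]
0.1 [array([389.7, 219.8]), array([394.6, 265.9]), array([389.8, 211.8])]
0.2 [array([381.6, 221.1]), array([391.4, 266.4]), array([382.3, 212.9])]
-0.1 [array([406.3, 219.8]), array([401.1, 265.9]), array([404.8, 211.7])]
-0.2 [array([414.5, 220.9]), array([404.4, 266.4]), array([412.3, 212.8])]
-0.28 [array([420.9, 222.5]), array([406.9, 266.9]), array([418.1, 214.2])]
knob top W/S (array([460.8, -72.3, 158.7]), np.float64(1.7023583244616232)) cap (array([540. , -25.7, 284.9]), np.float64(6.280703248809968)) [539.2 -27.1 279. ]
ring (array([540.9, -29.5, 229.3]), np.float64(1.469484129946481))
saucer [470.6 352.2  15. ]
```

step_arm(motion=[{"claw": 34,"delta_pos": [11.5,9,0],"turn": 0.06},{"claw": 34,"delta_pos": [0,0,32],"turn": 0},{"claw": 34,"delta_pos": [0,0,32],"turn": 0},{"claw": 34,"delta_pos": [0,0,20],"turn": 0},{"claw": 34,"delta_pos": [0,0,12],"turn": 0},{"claw": 34,"delta_pos": [0,0,0],"turn": 0}], force=20)

```text
clock: 2.95
eef_pos: [516.5, 68.8, 203.6]
tcp_rot: [-3.141, -0.005, 3.083]
contact_force: [-0.2, -0.6, 0.1]
opening: 0.397
grasp_force: 0.0
```

step_arm(motion=[{"claw": 20,"delta_pos": [0,0,0],"turn": 0},{"claw": 12,"delta_pos": [0,0,0],"turn": 0},{"claw": 7,"delta_pos": [0,0,0],"turn": 0},{"claw": 4,"delta_pos": [0,0,0],"turn": 0},{"claw": 4,"delta_pos": [0,0,0],"turn": 0},{"claw": 4,"delta_pos": [0,0,0],"turn": 0}], force=20)

```text
clock: 3.45
eef_pos: [519.2, 67.9, 206.7]
tcp_rot: [3.141, 0.001, 3.081]
contact_force: [0.2, 0.6, 0.3]
opening: 0.046
grasp_force: 0.0
```

Run:
```python
from rig import *;from h import *
import cv2,pickle
f=grab_frame("wrist");pickle.dump(f,open("w2.pkl","wb"))
g=grab_frame("side")
a=cv2.resize(f["img"][150:400,180:480,::-1],(480,400),interpolation=cv2.INTER_CUBIC)
b=cv2.resize(g["img"][150:230,275:339,::-1],(320,400),interpolation=cv2.INTER_CUBIC)
cv2.imwrite("pics/w3.png",np.hstack([a,b]))
C=cam(f);p=sense()["eef_pos"];print(p,proj(C,p),proj(C,p+np.array([0,0,-8])))
```

```text
[519.04372063  67.89496997 206.43647426] [314.15004313 240.42342086] [314.06249503 234.70955006]
```

View pics/w3.png

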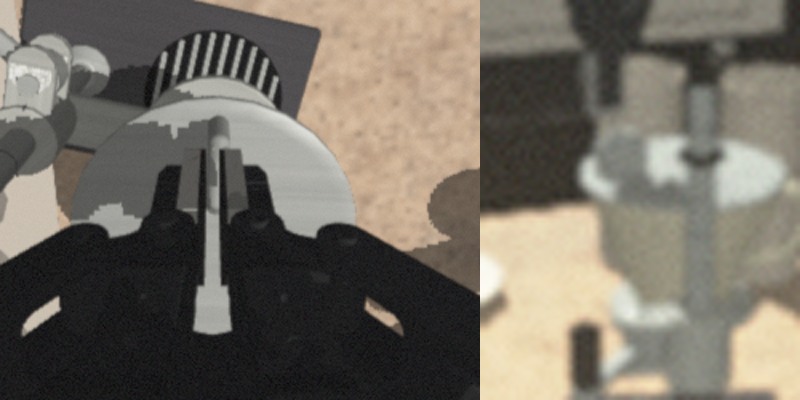

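The wrist crop shows the fingers around column 215 with the fin rows 115–210 between or below them. The side crop shows the fingertips near (600,110) and the fin at (620,155). I'll project the TCP into the side view to compare.

Run:
```python
from rig import *;from h import *
np.set_printoptions(precision=1,suppress=True)
S=cam(grab_frame("side"));W=cam(grab_frame("wrist"))
c=lambda X:((proj(S,X)-[275,150])*5+2+[480,0]);k=lambda X:(proj(W,X)-[180,150])*1.6
s=sense();print(s["opening"],s["grasp_force"])
for X in((519,68,206),(519,68,198),(519,68,217),(527,68,213),(527,68,187),(566,64,186)):print(X,c(X),k(X))
for dy in(-2,2,-4,4,-6,6):print(dy,k((519,68+dy,199)),k((519,68+dy,213)))
```

```text
0.046946035245547184 0.0
(519, 68, 206) [601.7 145.4] [215.2 145. ]
(519, 68, 198) [601.7 158.5] [215.  135.8]
(519, 68, 217) [601.6 127.3] [215.4 158.9]
(527, 68, 213) [614.7 132.4] [216.7 174.9]
(527, 68, 187) [614.8 174.7] [216.  143.4]
(566, 64, 186) [679.7 170.7] [211.8 228.8]
-2 [209.5 137.2] [209.4 154. ]
2 [220.5 136.6] [221.2 153.3]
-4 [204.1 137.6] [203.5 154.3]
4 [226.  136.3] [227.1 153. ]
-6 [198.6 137.9] [197.6 154.6]
6 [231.5 136. ] [233.1 152.7]
```

step_arm(motion=[{"claw": 34,"delta_pos": [0,0,0],"turn": 0},{"claw": 34,"delta_pos": [0,0,0],"turn": 0},{"claw": 34,"delta_pos": [0,0,0],"turn": 0},{"claw": 34,"delta_pos": [-3,0,4],"turn": 0},{"claw": 34,"delta_pos": [0,0,4],"turn": 0},{"claw": 34,"delta_pos": [0,0,0],"turn": 0}], force=20)

```text
clock: 4.15
eef_pos: [521.5, 67.7, 197.1]
tcp_rot: [-3.141, -0.001, 3.081]
contact_force: [-0.5, 0.5, -0.2]
opening: 0.402
grasp_force: 0.0
```

step_arm(motion=[{"claw": 20,"delta_pos": [0,0,0],"turn": 0},{"claw": 12,"delta_pos": [0,0,0],"turn": 0},{"claw": 7,"delta_pos": [0,0,0],"turn": 0},{"claw": 4,"delta_pos": [0,0,0],"turn": 0},{"claw": 4,"delta_pos": [0,0,0],"turn": 0},{"claw": 4,"delta_pos": [0,0,0],"turn": 0}], force=20)

```text
clock: 4.65
eef_pos: [522.0, 67.8, 198.3]
tcp_rot: [3.142, 0.0, 3.081]
contact_force: [-0.0, 0.3, 0.4]
opening: 0.046
grasp_force: 0.0
```

step_arm(motion=[{"claw": 34,"delta_pos": [0,0,0],"turn": 0},{"claw": 34,"delta_pos": [0,0,0],"turn": 0},{"claw": 34,"delta_pos": [0,0,3],"turn": 0},{"claw": 34,"delta_pos": [0,0,3],"turn": 0},{"claw": 34,"delta_pos": [0,0,3],"turn": 0},{"claw": 34,"delta_pos": [0,0,0],"turn": 0}], force=20)

```text
clock: 5.15
eef_pos: [521.4, 67.7, 188.3]
tcp_rot: [-3.141, -0.001, 3.081]
contact_force: [0.1, -0.9, -0.2]
opening: 0.4
grasp_force: 0.0
```

step_arm(motion=[{"claw": 20,"delta_pos": [0,0,0],"turn": 0},{"claw": 12,"delta_pos": [0,0,0],"turn": 0},{"claw": 7,"delta_pos": [0,0,0],"turn": 0},{"claw": 4,"delta_pos": [0,0,0],"turn": 0},{"claw": 4,"delta_pos": [0,0,0],"turn": 0},{"claw": 4,"delta_pos": [0,0,0],"turn": 0}], force=20)

```text
clock: 5.65
eef_pos: [522.0, 67.8, 189.3]
tcp_rot: [3.142, 0.0, 3.081]
contact_force: [0.6, 0.3, -0.5]
opening: 0.079
grasp_force: 20.9
```

Run:
```python
from rig import *;from h import *
import cv2
f=grab_frame("wrist")
g=grab_frame("side")
a=cv2.resize(f["img"][180:340,220:410,::-1],(475,400),interpolation=cv2.INTER_CUBIC)
b=cv2.resize(g["img"][150:230,275:339,::-1],(320,400),interpolation=cv2.INTER_CUBIC)
cv2.imwrite("pics/w4.png",np.hstack([a,b]))
print(sense()["eef_pos"])
```

```text
[521.96920798  67.75210162 189.23616761]
```

step_arm(motion=[{"claw": 4,"delta_pos": [-0.8,0,-2.5],"turn": 0},{"claw": 4,"delta_pos": [-0.8,0,-2.5],"turn": 0},{"claw": 4,"delta_pos": [-0.8,0,-2.5],"turn": 0},{"claw": 4,"delta_pos": [-0.8,0,-2.5],"turn": 0},{"claw": 4,"delta_pos": [-1,0,-2.5],"turn": 0},{"claw": 4,"delta_pos": [-1,0,-2.5],"turn": 0},{"claw": 4,"delta_pos": [-1,0,-2.5],"turn": 0},{"claw": 4,"delta_pos": [-1,0,-2.5],"turn": 0}], force=20)

```text
clock: 6.42
eef_pos: [529.2, 67.3, 209.5]
tcp_rot: [3.142, 0.0, 3.081]
contact_force: [-0.3, 0.2, -0.3]
opening: 0.083
grasp_force: 20.8
```

Run:
```python
from rig import *;from h import *
import cv2
f=grab_frame("wrist")
g=grab_frame("side")
a=cv2.resize(f["img"][150:400,180:480,::-1],(432,360),interpolation=cv2.INTER_CUBIC)
b=cv2.resize(g["img"][150:230,275:355,::-1],(360,360),interpolation=cv2.INTER_CUBIC)
cv2.imwrite("pics/w5.png",np.hstack([a,b]))
s=sense();print(s["eef_pos"],s["contact_force"],s["grasp_force"],s["opening"])
```

```text
[529.57540076  67.32089522 209.68059522] [ 0.17703808 -0.57657232 -1.20025269] 20.825141072273254 0.08128156565332924
```

View pics/w5.png

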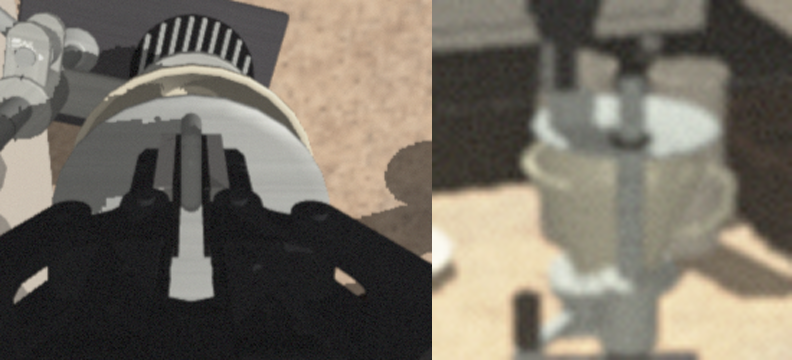

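The side crop shows the lid ellipse from (533,125) to (720,130) above the rim, whose left end is at (525,155). I'll compare that with level and tilted predictions.

Run:
```python
from rig import *;from h import *
np.set_printoptions(precision=0,suppress=True)
S=cam(grab_frame("side"));W=cam(grab_frame("wrist"))
c=lambda X:((proj(S,X)-[275,150])*4.5+1.7+[432,0]);k=lambda X:(proj(W,X)-[180,150])*1.44
a=np.linspace(0,2*np.pi,73)
ring=np.c_[60.5*np.cos(a),60.5*np.sin(a),0*a+8]  # lid frame, tab at -x
def pose(th,o):
    h=np.array([60.5,0,5.]);R=np.array([[np.cos(th),0,np.sin(th)],[0,1,0],[-np.sin(th),0,np.cos(th)]])
    return (ring-h)@R.T+h+o
o=np.array([566,64,176])
for nm,P in(("level0",pose(0,o)),("level+20",pose(0,o+[7.5,0,20])),("tilt.1",pose(.1,o+[3,0,10])),("tilt.2",pose(.2,o))):
    for vn,q in(("S",c),("W",k)):
        p=np.array([q(x) for x in P]);print(nm,vn,"L",p[p[:,0].argmin()],"R",p[p[:,0].argmax()],"top",p[p[:,1].argmin()],"bot",p[p[:,1].argmax()])
```

```text
level0 S L [519. 156.] R [705. 159.] top [609. 126.] bot [614. 190.]
level0 W L [ 60. 167.] R [320. 173.] top [194.  55.] bot [187. 286.]
level+20 S L [529. 126.] R [716. 129.] top [620.  97.] bot [626. 158.]
level+20 W L [ 50. 206.] R [333. 213.] top [196.  87.] bot [188. 331.]
tilt.1 S L [524. 124.] R [710. 143.] top [592. 104.] bot [645. 163.]
tilt.1 W L [ 51. 195.] R [331. 190.] top [195.  80.] bot [188. 307.]
tilt.2 S L [523. 122.] R [706. 158.] top [561. 109.] bot [665. 170.]
tilt.2 W L [ 52. 187.] R [328. 182.] top [195.  79.] bot [187. 287.]
```

The lid rose level, because the pinch holds it too firmly to pivot. I'll lower it back to its seat, then regrip as lightly as I can so it can turn in the pads.

step_arm(motion=[{"claw": 4,"delta_pos": [1,0,2.5],"turn": 0},{"claw": 4,"delta_pos": [1,0,2.5],"turn": 0},{"claw": 4,"delta_pos": [1,0,2.5],"turn": 0},{"claw": 4,"delta_pos": [1,0,2.5],"turn": 0},{"claw": 4,"delta_pos": [0.8,0,2.5],"turn": 0},{"claw": 4,"delta_pos": [0.8,0,2.5],"turn": 0},{"claw": 4,"delta_pos": [0.8,0,2.5],"turn": 0},{"claw": 4,"delta_pos": [0.8,0,2],"turn": 0}], force=20)

```text
clock: 7.28
eef_pos: [521.8, 67.7, 189.3]
tcp_rot: [-3.142, -0.0, 3.081]
contact_force: [-0.7, -0.1, -1.3]
opening: 0.085
grasp_force: 20.9
```

step_arm(motion=[{"claw": 6.7,"delta_pos": [0,0,0],"turn": 0},{"claw": 6.7,"delta_pos": [0,0,0],"turn": 0},{"claw": 6.7,"delta_pos": [0,0,0],"turn": 0}], force=20)

```text
clock: 7.53
eef_pos: [522.0, 67.7, 189.8]
tcp_rot: [3.142, 0.0, 3.081]
contact_force: [-0.8, -0.3, -0.8]
opening: 0.084
grasp_force: 20.9
```

step_arm(motion=[{"claw": 7.1,"delta_pos": [0,0,0],"turn": 0},{"claw": 7.1,"delta_pos": [0,0,0],"turn": 0}])

```text
clock: 7.7
eef_pos: [521.9, 67.7, 189.7]
tcp_rot: [-3.142, 0.0, 3.081]
contact_force: [-0.3, -0.4, -1.0]
opening: 0.085
grasp_force: 17.4
```

step_arm(motion=[{"claw": 7.4,"delta_pos": [0,0,0],"turn": 0},{"claw": 7.4,"delta_pos": [0,0,0],"turn": 0}])

```text
clock: 7.87
eef_pos: [522.0, 67.7, 189.7]
tcp_rot: [3.142, 0.0, 3.081]
contact_force: [-0.6, -0.3, -1.7]
opening: 0.086
grasp_force: 11.6
```

step_arm(motion=[{"claw": 7.7,"delta_pos": [0,0,0],"turn": 0},{"claw": 7.7,"delta_pos": [0,0,0],"turn": 0}])

```text
clock: 8.03
eef_pos: [521.9, 67.7, 189.7]
tcp_rot: [3.142, 0.0, 3.081]
contact_force: [-0.1, 0.1, -0.3]
opening: 0.088
grasp_force: 5.7
```

step_arm(motion=[{"claw": 7.82,"delta_pos": [0,0,0],"turn": 0},{"claw": 7.82,"delta_pos": [-0.8,0,-2.5],"turn": 0},{"claw": 7.82,"delta_pos": [-0.8,0,-2.5],"turn": 0},{"claw": 7.82,"delta_pos": [-0.8,0,-2.5],"turn": 0},{"claw": 7.82,"delta_pos": [-0.8,0,-2.5],"turn": 0},{"claw": 7.82,"delta_pos": [-1,0,-2.5],"turn": 0},{"claw": 7.82,"delta_pos": [-1,0,-2.5],"turn": 0}])

```text
clock: 8.62
eef_pos: [527.3, 67.4, 205.0]
tcp_rot: [3.142, 0.0, 3.081]
contact_force: [-0.4, -0.7, -1.5]
opening: 0.095
grasp_force: 3.3
```

```bash
cat > lid.py <<'E'
from rig import *;from h import *
import cv2,sys
g=grab_frame("side")["img"];cv2.imwrite(f"pics/{sys.argv[1]}.png",g[:,:,::-1])
b=g[150:230,275:355].astype(int)
m=((b[:,:,2]-b[:,:,0]>0)&(b.sum(2)>430)).astype(np.uint8)
n,l,st,_=cv2.connectedComponentsWithStats(m,connectivity=4);i=1+st[1:,4].argmax()
ys,xs=np.nonzero(l==i);ext=lambda k:(xs[k]+275,ys[k]+150)
print("L",ext(xs.argmin()),"R",ext(xs.argmax()),"top",ext(ys.argmin()),"bot",ext(ys.argmax()),len(xs),"axis",cv2.fitEllipse(cv2.findContours((l==i).astype(np.uint8),0,2)[0][0]))
s=sense();print(s["eef_pos"],s["contact_force"],s["grasp_force"],s["opening"])
E
python3 lid.py s6
python3 - <<'E'
import cv2
import numpy as np
for n in("side0","s6"):
    g=cv2.imread(f"pics/{n}.png")[170:196,290:342].astype(int)
    print(n);[print("".join("#" if v[0]>=v[2]-2 and v.sum()>430 else ("o" if v.sum()>430 else ".") for v in r)) for r in g]
E
```

```text
side0
....................................................
....................................................
....................................................
....................................................
....................................................
...........ooooo....................................
..........ooooooo...................................
..........o.......oooooooo.................o........
..................ooooo#ooo......ooooooo............
..................oooooooo.......#oooooooo..........
..................ooooooo.........oooooooooo........
..................ooooooo.........ooooooooooo.......
......ooo.........oooooooo.......ooo#ooooooooo......
.....oooo.........oooooo#o......oooooo#o#oooooo.....
.....oooo.........oooooo#oo.....oooooo#oooo#ooo.....
.....o##oo.........ooooo#oo.....#oooo#oooooo#oo.....
.....ooooooooo#ooo#oooooooo....oooo#ooo#oo#oooooo...
......oooooooooooooooooo#oo.....ooooo##ooooooooooo..
.......ooooooooo#oooooooooo.....ooooooooo#oo..ooooo.
.........oooooooooooooooooo.....ooooooooooo......oo.
..........ooooooooooooooooo.....oo
[... 1262 characters left out ...]
oooo........ooooooooo....ooooo.
...............o.oooooooo.........ooo...........ooo.
..............o.oooooooooo.......................oo.
.ooooooo.........ooooooooo.......oo.................
ooooooooo.........o.ooooo........o..................
ooooooooo.........o..oooo.........................o.
ooooooooo.............o.o.........................o.
oooooooooo...........o.o.........................oo.Traceback (most recent call last):
  File "lid.py", line 6, in <module>
    n,l,st,_=cv2.connectedComponentsWithStats(m,connectivity=4);i=1+st[1:,4].argmax()
                                                                    ~~~~~~~~~~~~~~~^^
ValueError: attempt to get argmax of an empty sequence
```

The heel side hasn't moved and the tab side has risen, so the lid is now tipping. I'll take it to about 0.35 rad.

step_arm(motion=[{"claw": 7.82,"delta_pos": [-1.1,0,-2.4],"turn": 0},{"claw": 7.82,"delta_pos": [-1.2,0,-2.4],"turn": 0},{"claw": 7.82,"delta_pos": [-1.2,0,-2.4],"turn": 0},{"claw": 7.82,"delta_pos": [-1.3,0,-2.4],"turn": 0},{"claw": 7.82,"delta_pos": [-1.3,0,-2.4],"turn": 0},{"claw": 7.82,"delta_pos": [-1.4,0,-2.4],"turn": 0},{"claw": 7.82,"delta_pos": [-1.4,0,-2.4],"turn": 0},{"claw": 7.82,"delta_pos": [0,0,0],"turn": 0}])

```text
clock: 9.33
eef_pos: [536.6, 66.9, 222.1]
tcp_rot: [3.141, 0.001, 3.081]
contact_force: [-0.7, 0.6, -0.9]
opening: 0.092
grasp_force: 3.1
```

```bash
cat > asc.py <<'E'
from rig import *
import cv2,sys
import numpy as np
s=sense();print(s["eef_pos"].round(1),s["contact_force"].round(1),s["grasp_force"],s["opening"])
n,r0,r1,c0,c1,k=sys.argv[1],*map(int,sys.argv[2:7])
g=grab_frame("side")["img"];cv2.imwrite(f"pics/{n}.png",g[:,:,::-1])
for r in g[r0:r1,c0:c1].astype(int):print("".join("." if v.sum()<k else "o" for v in r))
E
python3 asc.py s7 160 196 290 342 430
```

```text
[536.6  66.9 222.1] [-0.7  0.6 -0.9] 3.115422986447811 0.09153298562478848
....................................................
....................................................
....................................................
....................................................
........................o...........................
........................o..............o............
..................................oo...oo...........
...........o.......................o.oooo...........
.....................................ooo.o....o.....
....................................................
.........ooo........................................
........oooo........................................
.......ooooo.........oooo...........................
........oooo.........ooooo..........................
........oooooo.......oooooo.........................
.........oooooo.....ooooooo......oo.................
..........oooooo.....oooooo.....ooooo.....o.........
...........oooooo......ooo......oooooooo.oo.........
............oooooo..............ooooooooo...........
...........ooooooo
[... 182 characters left out ...]
ooooo......
.......oooo..oooooooooo...........ooooooooooooo.....
......ooo.....oooooooooooo.........oooooooooooo.....
......oo....o.oooooooooooo.........oooooooooooo.....
.....oooo.....o.oooooooooo.............oooo...ooo...
......ooo.....oooooooooooo.......ooo.....o....ooo...
.......oooooo..ooooooooooo.......oooo...o.....ooooo.
........oooooooooooooooooo........ooo............oo.
.........ooooooooooooooooo.......oo...............o.
.ooooooo...ooooooooooooooo.......oo...............o.
ooooooooo....oo..ooooooooo........o.................
ooooooooo..............o..........................o.
oooooooooo...........ooo.o........................o.
oooooooooo...........oo..........................oo.
```

step_arm(motion=[{"claw": 7.82,"delta_pos": [-1.5,0,-2.2],"turn": 0},{"claw": 7.82,"delta_pos": [-1.5,0,-2.2],"turn": 0},{"claw": 7.82,"delta_pos": [-1.6,0,-2.1],"turn": 0},{"claw": 7.82,"delta_pos": [-1.7,0,-2.1],"turn": 0},{"claw": 7.82,"delta_pos": [-1.7,0,-2.1],"turn": 0},{"claw": 7.82,"delta_pos": [0,0,0],"turn": 0},{"claw": 7.82,"delta_pos": [0,0,0],"turn": 0},{"claw": 7.82,"delta_pos": [0,0,0],"turn": 0}])

```text
clock: 10.05
eef_pos: [544.0, 66.4, 232.1]
tcp_rot: [-3.142, -0.0, 3.081]
contact_force: [0.2, 0.2, -0.6]
opening: 0.093
grasp_force: 3.0
```

step_arm(motion=[{"claw": 7.82,"delta_pos": [0,0,0],"turn": 0},{"claw": 7.82,"delta_pos": [0,0,0],"turn": 0},{"claw": 7.82,"delta_pos": [0,0,0],"turn": 0},{"claw": 7.82,"delta_pos": [0,0,0],"turn": 0},{"claw": 7.82,"delta_pos": [0,0,0],"turn": 0},{"claw": 7.82,"delta_pos": [0,0,0],"turn": 0},{"claw": 7.82,"delta_pos": [0,0,0],"turn": 0},{"claw": 7.82,"delta_pos": [0,0,0],"turn": 0}])

```text
clock: 10.72
eef_pos: [544.0, 66.4, 232.2]
tcp_rot: [3.142, -0.0, 3.081]
contact_force: [-0.1, -1.2, -0.6]
opening: 0.088
grasp_force: 3.0
```

```bash
python3 asc.py s8 160 196 290 342 430
```

```text
[544.   66.4 232.2] [-0.1 -1.2 -0.6] 2.9623590409755707 0.0875944040029841
....................................................
....................................................
....................................................
....................................................
.............oo.....................................
...........oooo.....................................
.........ooooo....................oo................
.........ooooo....................ooooooo...........
.........oooo........................oooo...........
.........ooooo......................................
.........oooooo.....................................
..........ooooooo.....oooo..........................
...........oooooo.....ooooo.........................
............oooooo.....oooo..............oo.........
..............oooooo....ooo............o............
................ooooo............oooo...o...........
.................ooooo..........ooooooo.............
....................ooo.........ooooooooo...........
.............ooooooooo...........oooooooooo.........
...........o.ooooo
[... 182 characters left out ...]
ooooo......
.......ooo....oooooooooooo............oooooooo......
......oo.....ooooooooooooo.............ooooooo......
.....ooo.......ooooooooooo.......oo........oo.......
.....oooo.....oooooooooooo.......ooo...........oo...
......oooo....oooooooooooo.......oo...........ooo...
.......ooooo..oooooooooooo.......ooo....oo....ooooo.
........oooooooooooooooooo.......ooo............ooo.
.........ooooooooooooooooo.......oo...............o.
.ooooooo...ooooooooooooooo.......oo.................
ooooooooo.....oooooooooooo.......oo.................
ooooooooo...........ooo.o...........................
ooooooooo..........oooo.o........................oo.
ooooooooo............o.oo........................oo.
```

The lid is at about 0.48 rad with the heel still on the rim. I'll tighten the grip, lift it off and carry it over the saucer.

step_arm(motion=[{"claw": 4,"delta_pos": [0,0,0],"turn": 0},{"claw": 4,"delta_pos": [0,0,0],"turn": 0},{"claw": 4,"delta_pos": [0,0,-5],"turn": 0},{"claw": 4,"delta_pos": [0,0,-10],"turn": 0},{"claw": 4,"delta_pos": [0,0,-15],"turn": 0},{"claw": 4,"delta_pos": [0,0,-15],"turn": 0},{"claw": 4,"delta_pos": [2,5,-10],"turn": 0},{"claw": 4,"delta_pos": [4,10,-5],"turn": 0}], force=40)

```text
clock: 11.43
eef_pos: [539.8, 81.7, 294.4]
tcp_rot: [3.141, 0.003, 3.08]
contact_force: [-0.1, 1.2, -1.1]
opening: 0.064
grasp_force: 39.1
```

step_arm(motion=[{"claw": 4,"delta_pos": [8,20,0],"turn": 0},{"claw": 4,"delta_pos": [10,24,0],"turn": 0},{"claw": 4,"delta_pos": [10,24,0],"turn": 0},{"claw": 4,"delta_pos": [10,24,0],"turn": 0},{"claw": 4,"delta_pos": [10,24,0],"turn": 0},{"claw": 4,"delta_pos": [10,24,0],"turn": 0},{"claw": 4,"delta_pos": [10,24,0],"turn": 0},{"claw": 4,"delta_pos": [10,24,0],"turn": 0}])

```text
clock: 12.1
eef_pos: [470.9, 275.9, 292.2]
tcp_rot: [3.142, -0.001, 3.082]
contact_force: [-0.3, 0.1, -1.9]
opening: 0.064
grasp_force: 39.1
```

step_arm(motion=[{"claw": 4,"delta_pos": [10,24,10],"turn": 0},{"claw": 4,"delta_pos": [10,24,20],"turn": 0},{"claw": 4,"delta_pos": [8.5,20,25],"turn": 0},{"claw": 4,"delta_pos": [6,16,30],"turn": 0},{"claw": 4,"delta_pos": [4,10,30],"turn": 0},{"claw": 4,"delta_pos": [0,4.9,30],"turn": 0},{"claw": 4,"delta_pos": [0,0,25],"turn": 0},{"claw": 4,"delta_pos": [0,0,0],"turn": 0}])

```text
clock: 12.77
eef_pos: [436.1, 373.8, 117.3]
tcp_rot: [-3.136, -0.006, 3.083]
contact_force: [-0.3, -1.2, -1.6]
opening: 0.066
grasp_force: 39.1
```

```bash
python3 asc.py s9 140 225 225 300 430|head -1
python3 - <<'E'
from rig import *;from h import *
import cv2
f=grab_frame("wrist");cv2.imwrite("pics/w9.png",f["img"][:,:,::-1])
s=cv2.imread("pics/s9.png")[130:230,220:330]
a=cv2.resize(f["img"][:,:,::-1],(420,262));b=cv2.resize(s,(380,345),interpolation=cv2.INTER_CUBIC)
o=np.zeros((345,800,3),np.uint8);o[:262,:420]=a;o[:,420:]=b;cv2.imwrite("pics/m9.png",o)
C=cam(f);p=proj(C,(471.5,348,15));print(p*420/640)
E
```

```text
[436.1 373.8 117.3] [-0.3 -1.2 -1.6] 39.10051703453064 0.06633213985929991
[188.49778603 150.25662242]
```

View pics/m9.png

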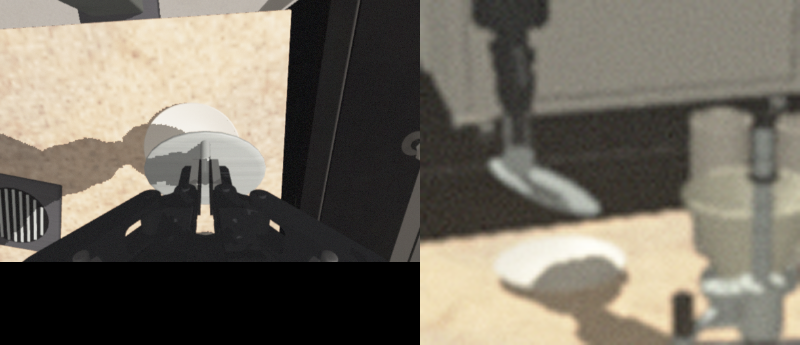

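The lid is held tilted, with its heel end forward, over the saucer. The wrist view puts the saucer at column 192, close to the predicted 188. My moves summed to an overshoot in y, so I'll correct by (+12,-23) and lower.

step_arm(motion=[{"claw": 4,"delta_pos": [-6.8,-11.2,0],"turn": 0},{"claw": 4,"delta_pos": [-7,-11.2,0],"turn": 0},{"claw": 4,"delta_pos": [0,0,20],"turn": 0},{"claw": 4,"delta_pos": [0,0,18],"turn": 0},{"claw": 4,"delta_pos": [0,0,8],"turn": 0},{"claw": 4,"delta_pos": [0,0,0],"turn": 0},{"claw": 4,"delta_pos": [0,0,0],"turn": 0}])

```text
clock: 13.45
eef_pos: [452.9, 351.6, 77.1]
tcp_rot: [3.141, 0.0, 3.081]
contact_force: [0.1, -0.2, -1.0]
opening: 0.066
grasp_force: 39.3
```

```bash
python3 asc.py s10 172 225 232 292 520
```

```text
[452.9 351.6  77.1] [ 0.1 -0.2 -1. ] 39.265878796577454 0.06605867359244448
............................................................
............................................................
............................................................
............................................................
............................................................
............................................................
............................................................
............................................................
............................................................
............................................................
............................................................
............................................................
............................................................
............................................................
............................................................
............................................................
................................................
[... 1508 characters left out ...]
..................ooooooooooo
ooooooooooooo....................................ooooooooooo
ooooooooooooooo.................................oooooooooooo
oooooooooooooooooo.............................ooooooooooooo
ooooooooooooooooooooo........................ooooooooooooooo
ooooooooooooooooooooooooo....................ooooooooooooooo
ooooooooooooooooooooooooooooo................ooooooooooooooo
ooooooooooooooooooooooooooooooooo..............ooooooooooooo
ooooooooooooooooooooooooooooooooooo.................oooooooo
oooooooooooooooooooooooooooooooooooo...................ooooo
oooooooooooooooooooooooooooooooooooo.....................ooo
oooooooooooooooooooooooooooooooooooo......................oo
```

step_arm(motion=[{"claw": 4,"delta_pos": [4.2,1,5],"turn": 0},{"claw": 4,"delta_pos": [0,0,5],"turn": 0},{"claw": 4,"delta_pos": [0,0,0],"turn": 0},{"claw": 7.8,"delta_pos": [0,0,0],"turn": 0},{"claw": 7.8,"delta_pos": [0,0,0],"turn": 0},{"claw": 7.8,"delta_pos": [1.7,0,2.4],"turn": 0},{"claw": 7.8,"delta_pos": [1.7,0,2.4],"turn": 0},{"claw": 7.8,"delta_pos": [1.6,0,2.4],"turn": 0}], force=20)

```text
clock: 14.17
eef_pos: [443.0, 353.5, 58.8]
tcp_rot: [3.142, -0.0, 3.081]
contact_force: [-0.2, -0.2, -0.6]
opening: 0.09
grasp_force: 3.4
```

step_arm(motion=[{"claw": 7.8,"delta_pos": [1.5,0,2.4],"turn": 0},{"claw": 7.8,"delta_pos": [1.5,0,2.4],"turn": 0},{"claw": 7.8,"delta_pos": [1.4,0,2.4],"turn": 0},{"claw": 7.8,"delta_pos": [1.4,0,2.4],"turn": 0},{"claw": 7.8,"delta_pos": [1.3,0,2.4],"turn": 0},{"claw": 7.8,"delta_pos": [1.3,0,2.4],"turn": 0},{"claw": 7.8,"delta_pos": [1.2,0,2.5],"turn": 0},{"claw": 7.8,"delta_pos": [1.1,0,2.5],"turn": 0}])

```text
clock: 14.83
eef_pos: [432.3, 354.2, 39.4]
tcp_rot: [3.142, -0.0, 3.081]
contact_force: [-1.3, 0.6, 0.7]
opening: 0.092
grasp_force: 3.6
```

```bash
python3 asc.py s11 186 220 232 292 520
```

```text
[432.3 354.2  39.4] [-1.3  0.6  0.7] 3.5551857948303223 0.09189775138400706
............................................................
............................................................
............................................................
............................................................
............................................................
............................................................
..........................................................oo
.................................................ooooooooooo
.........................................ooooooooooooooooooo
..................................oooooooooooooooooooooooooo
..........................oooooooooooooooooooooooooooooooooo
........................oooooooooooooooooooooooooooooooooooo
...........ooo.........ooooooooooooooooooooooooooooooooooooo
....oooooooooo.........ooooooooooooooooooooooooooooooooooooo
oooooooooooooo.........ooooooooooooooooooooooooooooooooooooo
oooooooooooooo.........ooooooooooooooooooooooooooooooooooooo
ooooooooooooooo.........oooooooooooooooooooooooo
[... 349 characters left out ...]
.ooooooooo...ooo.oooooooooooo
ooooooooooooooo...................oo............oooooooooooo
oooooooooooooooo.................................ooooooooooo
ooooooooooo..ooo................................oooooooooooo
ooooooooooo.....................................oooooooooooo
oooooooooooo..................................oooooooooooooo
ooooooooooooo................................ooooooooooooooo
ooooooooooooooo............................ooooooooooooooooo
oooooooooooooooooo......................oooooooooooooooooooo
oooooooooooooooooooo..................oooooooooooooooooooooo
ooooooooooooooooooooooo................ooooooooooooooooooooo
ooooooooooooooooooooooooo................ooooooooooooooooooo
```

step_arm(motion=[{"claw": 7.8,"delta_pos": [0.9,-0.4,2.5],"turn": 0},{"claw": 7.8,"delta_pos": [0.9,-0.4,2.5],"turn": 0},{"claw": 7.8,"delta_pos": [0.8,-0.4,2.5],"turn": 0},{"claw": 7.8,"delta_pos": [0.8,-0.4,2.5],"turn": 0},{"claw": 7.8,"delta_pos": [0.8,-0.4,2.5],"turn": 0},{"claw": 7.8,"delta_pos": [0.7,-0.4,2.5],"turn": 0},{"claw": 7.8,"delta_pos": [0,0,0],"turn": 0}])

```text
clock: 15.47
eef_pos: [427.1, 351.7, 24.0]
tcp_rot: [-3.141, -0.0, 3.081]
contact_force: [-0.2, 0.7, -0.9]
opening: 0.094
grasp_force: 4.6
```

```bash
python3 asc.py s12 182 220 232 292 480
python3 - <<'E'
import cv2
g=cv2.imread("pics/s12.png")[182:220,232:292].astype(int)
d=g-cv2.imread("pics/side0.png")[182:220,232:292]
for r in abs(d).sum(2):print("".join("#" if v>90 else "." for v in r))
E
```

```text
[427.1 351.7  24. ] [-0.2  0.7 -0.9] 4.624164551496506 0.09383127479083742
............................................................
............................................................
............................................................
............................................................
............................................................
............................................................
............................................................
............................................................
............................................................
............................................................
.........................................................ooo
.............................................o.ooooooooooooo
.....................................ooooooooooooooooooooooo
..............................oooooooooooooooooooooooooooooo
.........................ooooooooooooooooooooooooooooooooooo
....................oooooooooooooooooooooooooooooooooooooooo
.........ooo........ooooooooooooooooooooooooooooo
[... 2910 characters left out ...]
###############..............
.............#################################..............
..............##############################................
..............############################..................
.................######################.....................
...................#################........................
............................................................
............................................................
............................................................
......................##........###.........................
......................#################.....................
......................####################..................
```

The lid is flat and almost seated. I'll settle it, release, rise, and turn the tool to line up with the lever.

step_arm(motion=[{"claw": 7.8,"delta_pos": [0.3,0,2],"turn": 0},{"claw": 10,"delta_pos": [0,0,0],"turn": 0},{"claw": 16,"delta_pos": [0,0,0],"turn": 0},{"claw": 30,"delta_pos": [0,0,0],"turn": 0},{"claw": 34,"delta_pos": [0,0,-10],"turn": 0},{"claw": 34,"delta_pos": [0,0,-25],"turn": 0},{"claw": 34,"delta_pos": [0,0,-35],"turn": 0},{"claw": 34,"delta_pos": [0,0,-35],"turn": 0}])

```text
clock: 16.18
eef_pos: [426.6, 351.5, 128.9]
tcp_rot: [-3.14, -0.001, 3.081]
contact_force: [0.4, 0.8, 0.0]
opening: 0.401
grasp_force: 0.0
```

step_arm(motion=[{"claw": 40,"delta_pos": [0,0,-30],"turn": -0.101},{"claw": 50,"delta_pos": [0,0,-30],"turn": -0.101},{"claw": 60,"delta_pos": [0,0,-30],"turn": -0.101},{"claw": 60,"delta_pos": [0,0,-20],"turn": -0.101},{"claw": 60,"delta_pos": [0,0,0],"turn": -0.101},{"claw": 60,"delta_pos": [0,0,0],"turn": -0.101},{"claw": 60,"delta_pos": [0,0,0],"turn": -0.101},{"claw": 60,"delta_pos": [0,0,0],"turn": -0.101}])

```text
clock: 16.85
eef_pos: [427.1, 352.0, 238.8]
tcp_rot: [-3.141, 0.001, -2.389]
contact_force: [0.1, -0.2, 0.0]
opening: 0.704
grasp_force: 0.0
```

```bash
python3 asc.py s13 182 220 232 292 520
python3 - <<'E'
from rig import *;from h import *
import cv2
g=grab_frame("top");cv2.imwrite("pics/t13.png",g["img"][:,:,::-1])
d=g["img"][195:245,200:255].astype(int);d=np.abs(d-cv2.imread("pics/top0.png")[195:245,200:255,::-1]).sum(2)>60
m=d.astype(np.uint8);n,l,st,ce=cv2.connectedComponentsWithStats(m);i=1+st[1:,4].argmax();print(st[i],ce[i])
for r in m:print("".join(".#"[v] for v in r))
C=cam(g);print(atz(C,ce[i]+[200,195],18))
E
```

```text
[427.1 352.  238.8] [ 0.1 -0.2  0. ] 0.0 0.7037728231627842
............................................................
............................................................
............................................................
............................................................
............................................................
............................................................
............................................................
............................................................
............................................................
............................................................
..........................................................oo
.................................................ooooooooooo
.........................................ooooooooooooooooooo
..................................oooooooooooooooooooooooooo
...........................ooooooooooooooooooooooooooooooooo
...................ooooooooooooooooooooooooooooooooooooooooo
...........ooooooooooooooooooooooooooooooooooooooooooooooooo
...
[... 3469 characters left out ...]
............#########..#####...............
######..................#######..######................
######..................#####....#####.................
#######.................#####...###....................
########...................##...#......................
########....................#..........................
#########..............................................
##########.............................................
##########.............................................
##########.............................................
###########............................................
############...........................................
[470.02665798 358.17326855  18.        ]
```

step_arm(motion=[{"claw": 60,"delta_pos": [18.9,-23.8,0],"turn": 0},{"claw": 60,"delta_pos": [18.9,-23.8,0],"turn": 0},{"claw": 60,"delta_pos": [18.9,-23.8,0],"turn": 0},{"claw": 60,"delta_pos": [18.9,-23.8,0],"turn": 0},{"claw": 60,"delta_pos": [18.9,-23.8,0],"turn": 0},{"claw": 60,"delta_pos": [18.9,-23.8,0],"turn": 0},{"claw": 60,"delta_pos": [18.9,-23.8,0],"turn": 0},{"claw": 60,"delta_pos": [18.9,-23.8,0],"turn": 0}])

```text
clock: 17.62
eef_pos: [445.6, 108.2, 238.2]
tcp_rot: [-3.141, 0.001, -2.398]
contact_force: [-0.0, 0.1, 0.7]
opening: 0.701
grasp_force: 0.0
```

step_arm(motion=[{"claw": 60,"delta_pos": [18.9,-23.8,0],"turn": 0},{"claw": 60,"delta_pos": [18.9,-23.8,0],"turn": 0},{"claw": 60,"delta_pos": [18.9,-23.8,0],"turn": 0},{"claw": 60,"delta_pos": [18.9,-23.8,0],"turn": 0},{"claw": 60,"delta_pos": [18.9,-23.8,0],"turn": 0},{"claw": 60,"delta_pos": [18.9,-23.8,0],"turn": 0},{"claw": 60,"delta_pos": [0,0,0],"turn": 0},{"claw": 60,"delta_pos": [0,0,0],"turn": 0}])

```text
clock: 18.28
eef_pos: [459.7, -73.4, 238.0]
tcp_rot: [-3.141, 0.0, -2.4]
contact_force: [0.2, -0.3, -0.7]
opening: 0.704
grasp_force: 0.0
```

Run:
```python
from rig import *;from h import *
import cv2,pickle
np.set_printoptions(precision=1,suppress=True)
t=grab_frame("top");s=grab_frame("side");w=grab_frame("wrist");pickle.dump((t,s,w),open("f14.pkl","wb"))
for n,f in(("t14",t),("s14",s),("w14",w)):cv2.imwrite(f"pics/{n}.png",f["img"][:,:,::-1])
W=w["img"][:,:,::-1]
o=np.zeros((560,800,3),np.uint8)
o[:300,:480]=cv2.resize(W,(480,300),interpolation=cv2.INTER_AREA)
o[:300,480:]=cv2.resize(s["img"][150:225,235:315,::-1],(320,300),interpolation=cv2.INTER_CUBIC)
o[300:560,:286]=cv2.resize(t["img"][195:245,200:255,::-1],(286,260),interpolation=cv2.INTER_CUBIC)
o[300:560,300:]=cv2.resize(s["img"][160:225,275:400,::-1],(500,260),interpolation=cv2.INTER_CUBIC)
cv2.imwrite("pics/m14.png",o)
st=sense();print(st["eef_pos"],st["tcp_rot"],st["qpos"])
C=cam(w)
for X in((461,-71.5,158),(540,-30,140),(540,-30,227),(540,-30,279)):print(X,proj(C,X)*.75)
```

```text
[459.6 -71.5 237.7] [ 3.1  0.  -2.4] [-0.2  0.1  1.9  0.   1.1 -2.5]
(461, -71.5, 158) [235.2 151.6]
(540, -30, 140) [216.7 212.8]
(540, -30, 227) [209.9 265.8]
(540, -30, 279) [202.6 323.3]
```

View pics/m14.png

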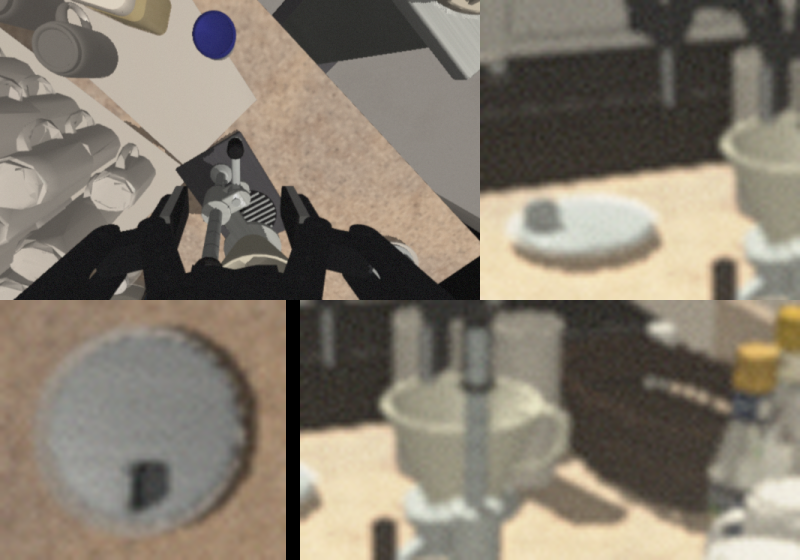

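The lid lies flat and centred on the saucer. In the wrist view the knob top is at (235,148), matching the predicted (235,151). I'll descend on the knob and grip.

step_arm(motion=[{"claw": 60,"delta_pos": [-1,-1,28],"turn": 0},{"claw": 60,"delta_pos": [0,0,28],"turn": 0},{"claw": 60,"delta_pos": [0,0,28],"turn": 0},{"claw": 60,"delta_pos": [0,0,18],"turn": 0},{"claw": 60,"delta_pos": [0,0,10],"turn": 0},{"claw": 60,"delta_pos": [0,0,5],"turn": 0},{"claw": 60,"delta_pos": [0,0,0],"turn": 0}])

```text
clock: 19.02
eef_pos: [460.9, -71.6, 120.2]
tcp_rot: [3.141, -0.001, -2.393]
contact_force: [0.2, 0.2, 0.6]
opening: 0.704
grasp_force: 0.0
```

step_arm(motion=[{"claw": 40,"delta_pos": [0,0,0],"turn": 0},{"claw": 28,"delta_pos": [0,0,0],"turn": 0},{"claw": 20,"delta_pos": [0,0,0],"turn": 0},{"claw": 14,"delta_pos": [0,0,0],"turn": 0},{"claw": 14,"delta_pos": [0,0,0],"turn": 0},{"claw": 14,"delta_pos": [0,0,0],"turn": 0}], force=20)

```text
clock: 19.52
eef_pos: [461.8, -72.4, 121.4]
tcp_rot: [-3.14, 0.001, -2.394]
contact_force: [-1.0, 0.8, 6.5]
opening: 0.207
grasp_force: 20.6
```

step_arm(motion=[{"claw": 14,"delta_pos": [0,0,-1],"turn": 0},{"claw": 10,"delta_pos": [0,0,0],"turn": 0},{"claw": 10,"delta_pos": [0,0,-2],"turn": 0},{"claw": 10,"delta_pos": [0,0,-4],"turn": 0},{"claw": 10,"delta_pos": [0,0,-5],"turn": 0},{"claw": 10,"delta_pos": [0,0,-5],"turn": 0},{"claw": 10,"delta_pos": [0,0,-3],"turn": 0},{"claw": 10,"delta_pos": [0,0,0],"turn": 0}], force=80)

```text
clock: 20.18
eef_pos: [461.6, -72.0, 140.9]
tcp_rot: [-3.141, 0.001, -2.394]
contact_force: [3.4, 3.5, -6.2]
opening: 0.185
grasp_force: 78.6
```

```bash
cat > fz.py <<'E'
from rig import *;from h import *
import cv2,sys
np.set_printoptions(precision=1,suppress=True)
F=[]
for i in range(int(sys.argv[1])):
    f=grab_frame(sys.argv[2] if len(sys.argv)>2 else "side");s=sense();F.append(s["contact_force"])
print("F",np.mean(F,0),"sd",np.std(F,0),s["eef_pos"],"yaw",round(float(s["tcp_rot"][2]),3),"grip",round(float(s["grasp_force"]),1),round(float(s["opening"]),3),s["clock"],s["wrist_torque"])
cv2.imwrite("pics/last.png",f["img"][:,:,::-1])
E
python3 fz.py 6; python3 asc.py s15 178 222 285 345 330
```

```text
F [ 4.9  3.2 -5.6] sd [0.5 0.2 0.4] [461.5 -72.  140.4] yaw -2.394 grip 78.6 0.182 20.4833 [ 0.5 -0.8 -0.1]
[461.5 -72.  140.4] [ 4.5  2.9 -6.1] 78.553376722557 0.18241105311452463
............................oooooooooooooooooooooooooo......
............................oooooooooooooooooooooooooo......
.................................oo....oooooooooooooooo.....
.......................................oooooooooooooooo.....
......................................oooooooooooooooooo....
.....................................oooooooooooooooooooo...
........................o............oooooooooooooooooooo...
.......................ooo..........oooooooooooooooooooooo..
......................oooo..........oooooooooooooooooooooo..
......................ooo...........ooooooooooooooooooooo...
......................ooo..........oooooooooooooooooooooo...
......................oooo.........oooooooooooooooooooooo...
......................ooo.........ooooooooooooooooooooooo...
......................ooo........oooooooooooooooooooooooo...
..........oo..........oo........ooooooooooooooooooooooooo...
....
[... 1064 characters left out ...]
ooooooooooo..ooooooo...o...oo
oooooo........o......oooooooooooooooooooo.ooooooooooo.....oo
oooooo........o.....oooooooooooooooooooooooooooooooooooo...o
ooooooo.......o....ooooooooooooooooooooooooooooooooooooo....
ooooooo.......o..oooooooooooooooooooooooooooooooooooooooooo.
ooooooooo......ooooooooooooooooooooooooooooooooooooooooooooo
ooooooooo......ooooooooooooooooooooooooooooooooooooooooooooo
ooooooooo......ooooooooooooooooooooooooooooooooooooooooooooo
ooooooooo......ooooooooooooooooooooooooooooooooooooooooooooo
ooooooooo......ooooooooooooooooooooooooooooooooooooooooooooo
oooooooooo.....ooooooooooooooooooooooooooooooooooooooooooooo
oooooooooo....oooooooooooooooooooooooooooooooooooooooooooooo
```

step_arm(motion=[{"claw": 10,"delta_pos": [0,0,-4],"turn": 0},{"claw": 10,"delta_pos": [0,0,-7],"turn": 0},{"claw": 10,"delta_pos": [0,0,-8],"turn": 0},{"claw": 10,"delta_pos": [0,0,-8],"turn": 0},{"claw": 10,"delta_pos": [0,0,-8],"turn": 0},{"claw": 10,"delta_pos": [0,0,-8],"turn": 0},{"claw": 10,"delta_pos": [0,0,-5],"turn": 0},{"claw": 10,"delta_pos": [0,0,-2],"turn": 0}])

```text
clock: 21.2
eef_pos: [461.5, -72.0, 190.8]
tcp_rot: [-3.141, 0.001, -2.394]
contact_force: [4.7, 3.0, -7.6]
opening: 0.181
grasp_force: 78.6
```

```bash
python3 fz.py 6
python3 - <<'E'
from rig import *;from h import *
import cv2
np.set_printoptions(precision=1,suppress=True)
acc=np.mean([grab_frame("side")["img"].astype(float) for _ in range(4)],0)
S=cam(grab_frame("side"))
ax=np.array([539.5,-31.,0])
a0=cv2.imread("pics/side0.png")[:,:,::-1].astype(float)
for z in range(262,180,-2):
    p=proj(S,ax+[0,0,z]);k=[int(round(v)) for v in p]
    f=lambda im:im[k[1],k[0]-7:k[0]+8].sum(1).astype(int)
    print(z,p,f(acc))
E
```

```text
F [ 4.9  3.3 -5.5] sd [0.3 0.4 0.7] [461.4 -72.  190.2] yaw -2.394 grip 78.7 0.18 21.5 [ 0.6 -0.9 -0.1]
262 [318.6 169.6] [171 159 161 167 153 189 248 316 359 384 400 438 446 430 424]
260 [318.6 170.3] [171 159 161 167 153 189 248 316 359 384 400 438 446 430 424]
258 [318.6 171. ] [164 163 165 159 171 214 290 337 375 366 392 403 419 419 408]
256 [318.6 171.7] [154 170 157 161 193 254 329 375 375 369 385 403 409 409 407]
254 [318.5 172.4] [154 170 157 161 193 254 329 375 375 369 385 403 409 409 407]
252 [318.5 173.2] [155 152 163 177 227 302 361 381 377 374 379 403 407 408 409]
250 [318.5 173.9] [162 153 171 203 272 328 368 379 370 367 383 401 412 411 401]
248 [318.5 174.6] [165 155 194 265 316 341 363 368 359 351 372 400 410 403 405]
246 [318.5 175.3] [165 155 194 265 316 341 363 368 359 351 372 400 410 403 405]
244 [318.5 176. ] [163 155 171 249 324 357 358 359 365 359 349 370 401 412 408]
242 [318.5 176.7] [165 165 211 298 372 378 378 378 379 369 358 375 401 408 405]
240 [318.5 177.4] [165 165 211 298 372 378 378 378 379 369 358 375 401 408 405]
238 [318.5 178.1] [168 192 246 327 3
[... 1583 characters left out ...]
465 441 413 394 394 416 424 417 410 403 392 388 390 369 347]
196 [318.3 192.7] [395 383 374 380 383 385 398 407 408 399 396 384 387 364 351]
194 [318.3 193.4] [395 383 374 380 383 385 398 407 408 399 396 384 387 364 351]
192 [318.2 194.1] [367 362 367 372 388 395 405 405 410 402 404 385 383 359 341]
190 [318.2 194.8] [356 349 360 374 392 399 409 408 409 403 389 387 381 361 348]
188 [318.2 195.5] [356 349 360 374 392 399 409 408 409 403 389 387 381 361 348]
186 [318.2 196.2] [354 347 355 376 387 390 410 411 407 398 399 390 379 362 343]
184 [318.2 196.8] [357 346 358 378 386 397 406 411 406 397 394 389 378 359 345]
182 [318.2 197.5] [354 348 360 377 396 394 402 404 408 404 391 390 382 361 353]
```

The image puts the ring's underside at z≈229 and the collar top at about 209, so roughly 20 mm remain.

step_arm(motion=[{"claw": 10,"delta_pos": [0,0,-3],"turn": 0},{"claw": 10,"delta_pos": [0,0,-4],"turn": 0},{"claw": 10,"delta_pos": [0,0,-4],"turn": 0},{"claw": 10,"delta_pos": [0,0,-2.5],"turn": 0},{"claw": 10,"delta_pos": [0,0,0],"turn": 0}])

```text
clock: 22.17
eef_pos: [461.4, -72.0, 204.1]
tcp_rot: [-3.142, 0.001, -2.394]
contact_force: [4.8, 3.9, -5.6]
opening: 0.184
grasp_force: 78.7
```

```bash
python3 fz.py 8
cat > gap.py <<'E'
from rig import *;from h import *
import cv2
np.set_printoptions(precision=1,suppress=True)
acc=np.mean([grab_frame("side")["img"].astype(float) for _ in range(4)],0)
S=cam(grab_frame("side"));u=np.array([-.376,-.926,0]);ax=np.array([539.5,-31.,0])
for z in(222,225,228,231):print(z,proj(S,ax+13.5*u+[0,0,z])[1],proj(S,ax+19*u+[0,0,z])[1])
for r in range(176,193):print(r,acc[r,310:328].sum(1).astype(int))
E
python3 gap.py
```

```text
F [ 5.1  3.1 -5.8] sd [0.3 0.3 0.5] [461.4 -72.  203.7] yaw -2.394 grip 78.7 0.178 22.5667 [ 0.6 -0.8 -0.1]
222 185.47015284759468 186.18989875578112
225 184.41207236448076 185.12789606909473
228 183.35192137734302 184.06380610282864
231 182.2896938027328 182.9976226973633
176 [240 297 358 406 421 415 376 356 359 363 359 357 371 398 400 395 384 373]
177 [326 366 407 426 426 413 386 373 369 378 360 363 371 388 397 391 376 367]
178 [391 415 415 423 412 399 379 368 382 385 373 359 356 376 385 393 377 369]
179 [414 413 420 410 386 340 328 352 373 378 370 334 306 323 360 376 374 389]
180 [415 412 415 392 343 274 265 310 341 340 323 287 240 271 327 357 381 401]
181 [405 414 420 426 387 309 238 239 264 267 247 221 250 309 363 380 379 407]
182 [439 442 471 514 516 441 318 232 220 223 215 246 342 437 459 422 380 376]
183 [504 502 529 602 619 551 401 308 285 284 289 311 398 476 499 453 386 356]
184 [591 582 575 615 629 562 445 381 368 357 342 339 370 418 440 418 371 333]
185 [638 626 592 575 573 536 486 464 447 391 363 367 360 371 374 359 338 334]
186 [603 591 558 517 476 478 481 483 457 410 382 380 375 375 365 337 328 343]
187 [486 485 463 433 408 405 425 441 433 407 398 392 387 378 370 339 338 344]
188 [399 393 386 387 379 384 397 402 405 399 403 392 391 383 353 345 341 357]
189 [361 355 356 361 372 388 387 400 401 414 402 392 389 378 371 348 349 367]
190 [369 355 342 355 371 386 395 398 407 403 402 397 380 380 367 356 359 384]
191 [375 360 347 359 370 383 395 405 406 408 404 403 383 381 367 356 366 395]
192 [375 357 344 363 373 385 398 403 401 411 405 392 385 381 363 356 362 393]
```

step_arm(motion=[{"claw": 10,"delta_pos": [0,0,-1.5],"turn": 0},{"claw": 10,"delta_pos": [0,0,-1.5],"turn": 0},{"claw": 10,"delta_pos": [0,0,0],"turn": 0}])

```text
clock: 23.07
eef_pos: [461.4, -71.9, 206.8]
tcp_rot: [3.141, 0.001, -2.394]
contact_force: [5.5, 3.7, -6.1]
opening: 0.18
grasp_force: 78.7
```

```bash
python3 fz.py 8
```

```text
F [ 4.9  3.2 -6.3] sd [0.4 0.5 0.3] [461.4 -71.9 206.7] yaw -2.394 grip 78.7 0.186 23.4667 [ 0.6 -0.8 -0.1]
```

step_arm(motion=[{"claw": 10,"delta_pos": [0,0,-1],"turn": 0},{"claw": 10,"delta_pos": [0,0,0],"turn": 0},{"claw": 10,"delta_pos": [0,0,0],"turn": 0}])

```text
clock: 23.72
eef_pos: [461.4, -71.9, 207.7]
tcp_rot: [3.141, 0.001, -2.394]
contact_force: [5.9, 2.6, -5.9]
opening: 0.182
grasp_force: 78.7
```

```bash
python3 fz.py 8
```

```text
F [ 4.8  3.3 -6. ] sd [0.5 0.6 0.4] [461.3 -71.9 207.6] yaw -2.394 grip 78.7 0.183 24.1167 [ 0.6 -0.8 -0.1]
```

step_arm(motion=[{"claw": 10,"delta_pos": [0,0,-1],"turn": 0},{"claw": 10,"delta_pos": [0,0,0],"turn": 0},{"claw": 10,"delta_pos": [0,0,0],"turn": 0}])

```text
clock: 24.37
eef_pos: [461.3, -71.9, 208.6]
tcp_rot: [3.141, 0.001, -2.394]
contact_force: [3.9, 4.2, -6.2]
opening: 0.182
grasp_force: 78.7
```

```bash
python3 fz.py 8;python3 gap.py|sed -n '10,16p'
```

```text
F [ 5.2  3.6 -6. ] sd [0.5 0.3 0.4] [461.4 -71.9 208.6] yaw -2.394 grip 78.7 0.182 24.7667 [ 0.6 -0.9 -0.1]
181 [476 503 536 552 484 337 231 235 259 269 252 216 213 283 399 441 404 365]
182 [548 568 580 607 561 446 333 303 303 299 281 240 240 321 421 446 384 340]
183 [586 592 583 579 571 525 462 446 463 447 401 329 314 358 396 399 361 337]
184 [567 572 537 509 505 505 500 503 515 514 461 391 373 375 368 358 335 336]
185 [490 490 462 434 428 424 435 452 454 456 426 400 387 382 365 335 332 338]
186 [399 402 390 386 384 386 388 402 409 417 403 392 394 382 364 341 333 356]
187 [365 355 356 357 370 378 394 397 397 406 397 394 392 385 365 342 335 369]
```

```bash
python3 gap.py|sed -n '7,12p'
```

```text
178 [412 422 420 418 416 391 380 366 377 382 382 354 354 363 380 382 389 407]
179 [411 416 419 425 394 344 336 355 374 377 375 336 310 323 367 395 426 439]
180 [423 435 453 464 398 294 265 298 341 341 320 279 241 293 364 414 425 426]
181 [472 502 538 548 481 340 233 241 264 265 253 226 203 287 403 438 403 378]
182 [543 562 582 597 567 453 334 301 305 297 274 240 243 323 417 444 385 342]
183 [585 598 586 573 572 523 469 449 460 452 402 334 316 349 396 405 356 336]
```

step_arm(motion=[{"claw": 10,"delta_pos": [0,0,-0.7],"turn": 0},{"claw": 10,"delta_pos": [0,0,0],"turn": 0},{"claw": 10,"delta_pos": [0,0,0],"turn": 0}])

```text
clock: 25.52
eef_pos: [461.3, -71.9, 209.2]
tcp_rot: [3.141, 0.001, -2.394]
contact_force: [5.5, 3.4, -6.6]
opening: 0.185
grasp_force: 78.5
```

```bash
python3 fz.py 8;python3 gap.py|sed -n '7,14p'
```

```text
F [ 5.4  3.8 -7. ] sd [0.5 0.5 0.6] [461.3 -71.9 209.2] yaw -2.394 grip 78.5 0.177 25.9167 [ 0.6 -0.9 -0.1]
178 [414 414 415 426 411 398 371 374 380 386 379 356 356 368 375 378 393 407]
179 [416 414 422 429 393 353 329 350 374 375 366 338 303 321 371 403 431 454]
180 [428 445 462 468 416 305 266 299 340 337 329 284 243 291 377 428 439 447]
181 [498 508 530 556 490 347 240 237 265 280 256 221 209 291 404 452 417 387]
182 [581 588 586 599 563 448 333 293 290 279 270 238 251 310 400 432 376 345]
183 [628 617 596 577 550 506 470 436 433 423 385 334 323 347 385 374 342 332]
184 [590 586 557 509 476 475 489 496 497 480 442 390 374 372 368 340 328 333]
185 [486 487 461 429 409 415 433 445 451 440 426 398 387 384 365 335 327 347]
```

step_arm(motion=[{"claw": 10,"delta_pos": [0,0,-0.5],"turn": 0},{"claw": 10,"delta_pos": [0,0,0],"turn": 0},{"claw": 10,"delta_pos": [0,0,0],"turn": 0}])

```text
clock: 26.42
eef_pos: [461.3, -71.8, 209.6]
tcp_rot: [3.141, 0.001, -2.394]
contact_force: [5.6, 3.8, -8.9]
opening: 0.185
grasp_force: 78.4
```

```bash
python3 fz.py 12;python3 gap.py|sed -n '7,14p'
```

```text
F [ 6.3  3.9 -8.7] sd [0.4 0.5 0.5] [461.3 -71.8 209.6] yaw -2.394 grip 78.4 0.176 27.0167 [ 0.6 -1.  -0.1]
178 [415 411 416 419 403 393 374 366 380 387 376 352 348 362 381 386 397 407]
179 [403 414 425 431 403 347 334 353 362 373 363 321 309 335 373 406 435 468]
180 [434 441 463 491 434 317 257 291 325 330 304 270 259 322 413 445 449 462]
181 [495 498 529 565 519 367 242 223 234 243 229 216 227 334 442 465 420 383]
182 [558 574 581 602 559 441 320 278 284 286 263 236 246 333 418 438 370 344]
183 [603 613 595 565 543 479 419 417 426 421 379 329 316 346 378 375 350 337]
184 [583 579 556 508 469 453 445 466 489 483 441 394 377 370 368 340 324 336]
185 [484 479 463 430 407 399 417 432 449 443 423 403 390 376 365 342 334 343]
```

Contact is confirmed: about 2.7 N of extra load, and the ring has not moved. I'll ease off 0.3 mm and swing the lever about its pivot, turning the grip with it.

step_arm(motion=[{"claw": 10,"delta_pos": [0,0,0.2],"turn": 0},{"claw": 10,"delta_pos": [-0.05,5.76,0],"turn": 0.08},{"claw": 10,"delta_pos": [-0.05,5.76,0],"turn": 0.08},{"claw": 10,"delta_pos": [-0.05,5.76,0],"turn": 0.08},{"claw": 10,"delta_pos": [-0.05,5.76,0],"turn": 0.08},{"claw": 10,"delta_pos": [-0.05,5.76,0],"turn": 0.08},{"claw": 10,"delta_pos": [0,0,0],"turn": 0}])

```text
clock: 27.85
eef_pos: [445.2, -47.8, 209.5]
tcp_rot: [3.142, -0.0, -2.799]
contact_force: [4.1, 0.7, -7.1]
opening: 0.186
grasp_force: 78.6
```

```bash
python3 fz.py 8;python3 gap.py|sed -n '7,14p'
```

```text
F [ 5.   1.4 -8.8] sd [0.3 0.3 0.4] [445.4 -48.4 209.6] yaw -2.793 grip 78.5 0.185 28.25 [ 0.3 -0.8 -0.1]
178 [409 412 412 413 409 395 375 373 380 382 374 354 350 369 380 386 394 410]
179 [412 420 421 420 401 346 331 348 372 380 364 324 301 335 381 404 437 462]
180 [428 440 464 483 435 317 257 286 312 321 310 283 252 323 416 435 447 456]
181 [495 502 529 566 521 366 238 228 238 236 241 211 224 332 443 466 425 390]
182 [558 570 579 600 562 445 314 287 286 278 256 230 252 333 418 440 381 345]
183 [600 610 588 569 541 481 420 415 431 427 385 330 321 356 382 371 339 329]
184 [584 579 551 507 465 449 455 471 487 482 441 403 371 376 366 344 324 340]
185 [487 480 459 437 410 400 416 429 442 442 423 401 396 383 367 338 336 339]
```

step_arm(motion=[{"claw": 10,"delta_pos": [-0.05,5.76,0.2],"turn": 0.08},{"claw": 10,"delta_pos": [-0.05,5.76,0],"turn": 0.08},{"claw": 10,"delta_pos": [-0.05,5.76,0],"turn": 0.08},{"claw": 10,"delta_pos": [-0.05,5.76,0],"turn": 0.08},{"claw": 10,"delta_pos": [-0.05,5.76,0],"turn": 0.08},{"claw": 10,"delta_pos": [0,0,0],"turn": 0}])

```text
clock: 29.0
eef_pos: [439.7, -19.9, 209.4]
tcp_rot: [-3.141, -0.001, 3.087]
contact_force: [1.7, 2.0, -6.7]
opening: 0.185
grasp_force: 78.7
```

```bash
python3 fz.py 8;python3 gap.py|sed -n '7,14p'
```

```text
F [ 0.2 -0.4 -7. ] sd [0.8 0.5 0.4] [439.8 -20.4 209.6] yaw 3.09 grip 78.6 0.183 29.4 [-0.1  0.1 -0. ]
178 [407 413 414 410 410 391 377 367 381 387 379 351 346 367 378 383 397 409]
179 [409 417 421 424 397 346 327 351 364 377 371 323 305 338 383 402 435 467]
180 [434 439 464 487 439 314 264 288 314 327 307 266 251 325 409 443 450 459]
181 [495 502 532 569 517 362 242 232 244 246 235 218 226 336 442 463 417 386]
182 [559 566 582 594 567 442 326 289 287 279 263 233 251 328 425 441 382 343]
183 [605 609 594 574 548 491 442 432 429 418 377 335 323 347 378 372 340 334]
184 [579 581 552 508 477 461 476 486 492 483 447 390 375 372 364 341 329 337]
185 [486 479 462 440 402 400 421 439 448 441 424 402 390 375 368 341 332 338]
```

step_arm(motion=[{"claw": 10,"delta_pos": [-0.05,5.04,0],"turn": 0.07},{"claw": 10,"delta_pos": [-0.05,5.04,0],"turn": 0.07},{"claw": 10,"delta_pos": [-0.05,5.04,0],"turn": 0.07},{"claw": 10,"delta_pos": [-0.05,3.6,0],"turn": 0.05},{"claw": 10,"delta_pos": [0,0,0],"turn": 0},{"claw": 10,"delta_pos": [0,0,0],"turn": 0}])

```text
clock: 30.15
eef_pos: [442.4, -1.4, 209.6]
tcp_rot: [-3.141, -0.002, 2.831]
contact_force: [-5.6, 0.8, -6.1]
opening: 0.183
grasp_force: 78.8
```

```bash
python3 fz.py 6
```

```text
F [-5.5  1.4 -5.9] sd [0.6 0.3 0.3] [442.3  -1.6 209.6] yaw 2.831 grip 78.7 0.188 30.45 [ 0.3  0.9 -0.1]
```

step_arm(motion=[{"claw": 10,"delta_pos": [0.3,2.5,0],"turn": 0.03},{"claw": 10,"delta_pos": [0,0,0],"turn": 0},{"claw": 10,"delta_pos": [0,0,0],"turn": 0}])

```text
clock: 30.7
eef_pos: [442.8, -0.1, 209.6]
tcp_rot: [-3.139, -0.002, 2.802]
contact_force: [-5.7, -3.4, -5.9]
opening: 0.181
grasp_force: 78.9
```

```bash
python3 fz.py 5
```

```text
F [-5.5 -3.6 -6.3] sd [0.3 0.6 0.4] [442.7  -0.1 209.6] yaw 2.802 grip 78.9 0.184 30.95 [-0.6  0.9  0. ]
```

step_arm(motion=[{"claw": 10,"delta_pos": [0,1.5,0],"turn": 0},{"claw": 10,"delta_pos": [0,0,0],"turn": 0},{"claw": 10,"delta_pos": [0,0,0],"turn": 0}])

```text
clock: 31.2
eef_pos: [442.8, 0.2, 209.5]
tcp_rot: [-3.137, -0.002, 2.803]
contact_force: [-6.8, -10.6, -4.3]
opening: 0.178
grasp_force: 79.0
```

```bash
python3 fz.py 5
```

```text
F [ -6.9 -10.1  -5. ] sd [0.7 0.3 0.4] [442.8   0.2 209.5] yaw 2.802 grip 79.0 0.183 31.45 [-1.7  1.2 -0. ]
```

step_arm(motion=[{"claw": 10,"delta_pos": [0,1.5,0],"turn": 0},{"claw": 10,"delta_pos": [0,1,0],"turn": 0},{"claw": 10,"delta_pos": [0,0,0],"turn": 0},{"claw": 10,"delta_pos": [0,0,0],"turn": 0}])

```text
clock: 31.78
eef_pos: [442.9, 0.7, 209.4]
tcp_rot: [-3.133, -0.002, 2.803]
contact_force: [-9.3, -20.2, -2.6]
opening: 0.181
grasp_force: 79.4
```

```bash
python3 fz.py 5;python3 gap.py|sed -n '7,14p'
```

```text
F [ -9.8 -21.   -3.6] sd [0.2 0.7 0.6] [442.9   0.7 209.3] yaw 2.803 grip 79.4 0.185 32.0333 [-3.4  1.6 -0.1]
178 [411 416 418 408 409 396 380 371 379 388 378 356 341 362 384 384 394 413]
179 [409 412 423 426 392 339 327 346 363 368 355 323 300 334 378 407 434 460]
180 [427 438 459 485 435 321 262 297 319 331 309 271 247 323 411 442 446 450]
181 [488 497 529 560 510 363 235 228 241 240 232 208 228 327 440 459 416 391]
182 [561 567 573 595 567 451 330 287 288 272 262 245 263 325 421 431 384 345]
183 [613 606 589 577 539 501 450 434 432 417 384 327 323 348 380 375 339 328]
184 [585 582 555 509 472 461 480 488 487 475 444 397 370 370 365 338 331 335]
185 [482 480 465 437 409 408 423 440 441 442 423 400 389 382 359 341 326 337]
```

step_arm(motion=[{"claw": 10,"delta_pos": [0,-1.2,0],"turn": 0},{"claw": 10,"delta_pos": [0,0,0],"turn": 0},{"claw": 10,"delta_pos": [0,0,0],"turn": 0},{"claw": 10,"delta_pos": [0,0,0],"turn": 0}])

```text
clock: 32.62
eef_pos: [442.8, 0.5, 209.4]
tcp_rot: [-3.135, -0.002, 2.803]
contact_force: [-8.7, -16.3, -4.0]
opening: 0.182
grasp_force: 79.3
```

```bash
python3 fz.py 5;python3 gap.py|sed -n '8,13p'; python3 -c "
from rig import *
print(sign_off())"
```

```text
F [ -8.4 -16.   -4.3] sd [0.2 0.5 0.5] [442.8   0.5 209.4] yaw 2.803 grip 79.3 0.184 32.8667 [-2.6  1.4 -0. ]
179 [407 414 422 422 394 342 330 351 362 376 360 330 292 329 375 404 436 461]
180 [432 436 459 487 436 318 258 291 314 325 310 276 256 321 410 441 445 454]
181 [491 498 534 570 515 360 238 225 249 246 241 220 232 331 439 460 417 380]
182 [562 570 571 594 563 447 327 288 284 276 258 237 256 328 412 432 383 343]
183 [598 611 589 569 546 491 453 437 433 414 382 333 318 351 375 374 346 328]
184 [576 578 561 507 475 464 476 487 497 478 444 393 376 369 359 344 326 335]
the job is handed in; nothing more can be done
None
```

I handed the job in at about 33 s: lid tipped and laid flat on the saucer, carriage raised to the ring with no visible ring movement, lever closed to its stop, knob still held. On the first try the lid rose level by about 20 mm; I set it back on the rim and tipped it properly before lifting it off.

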